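# Slide a mould into its fixture and cam-clamp it

### The arm

A 7-joint arm with a two-finger parallel gripper is mounted at the origin on a cart in front of the work surface, level with it; the furniture and walls round the work are solid. World frame = base frame: x ahead of the robot, y to its left, z up, the work surface at z = 0. Lengths are in m, angles in rad, forces in N, time in s.
With the tool pointing down it reaches from about 0.4 to 0.85 m from the base axis. Payload 4.5 kg.
Tool frame: the origin (TCP) lies between the finger pads; the fingertips stand r.tip_reach ahead of it and the grasp point (between the pads) lies 11 mm behind it (r.tip_reach is the distance from the TCP to the fingertips, in m); z points along the fingers, y is the line along which they close (so a half turn about z gives the same grasp; the last joint's range is limited). The gripper opens to 88 mm and grips with 3 to 60 N. Pads are 18 mm wide; open, the fingers measure 123 mm over their backs; the gripper's body (75 mm by 187 mm) begins 45 mm behind the grasp point.
Start: joints at [-1.246, 0.689, -0.195, 1.565, 0.157, 0.902, -0.215], TCP at [0.179, 0.599, 0.247] pointing down, gripper open.
Joint ranges: [-3.01, 3.01], [-0.46, 2.08], [-1.47, 1.51], [0.13, 2.56], [-1, 4.14], [0.04, 2.09], [-2.66, 2.66]. Speed limits (rad/s): [2.57, 2.57, 3.14, 3.14, 3.14, 3.14, 3.14].

### API

Orientations are given as a unit quaternion [x, y, z, w].
In Python, from plant import r, vision, workorder gives the robot as it stands.
- The arm moves only by the tool drive_tool, never from a script. Its argument "targets" is a list of rows, each an object of numbers: "tx", "ty", "tz": the shift along the world's x, y, z in units of 0.03 m (1.0 is 0.03 m); "wx", "wy", "wz": the turn, a rotation vector about the world's x, y, z in units of 60 degrees (1.0 is 60 degrees); "claw": the opening, from -1 (shut) to 1 (fully open). A call has exactly 8 rows; each row shifts and turns the commanded pose from where the row before left it; what a row does not reach is not made up. A row lasts 1/10 s, in which the tool goes at most 50 mm and 8.59 degrees, less where a joint would pass 70% of its speed; a pose out of reach is approached as far as the arm can. A call with a number of a shift or a turn outside -1 to 1 is refused whole. A call with a gripper value outside its range is refused whole. The fingers move at their own pace and stop on an object; "force" is the grip in N (left out, the last holds). Time passes only in rows, so rows that do not move let the fingers close, or fill a call up. It gives the time, the measured TCP pose, the force, the opening and the grip force at its end, in the units of the state.
- r.get_state(): the state, without advancing time (a new reading comes with each control period).
- vision.snapshot(name): name is "scene" or "top"; returns a dict with "image" (480x640x3 uint8, blue, green, red), "range_z" (480x640 float32, m along the optical axis (not along the pixel's ray), 0 where there is no reading), "K" (3x3 intrinsics, pixels), "dist" ([k1, k2, p1, p2, k3] as OpenCV has them; the pictures are not rectified), "cam_to_world" (4x4, takes a point from camera to world coordinates). Camera axes: x right, y up, looking along -z (the intrinsics and any distortion apply to the point x, -y, -z); pixel columns grow to the right and rows downward; lengths in m; the calibration is good to about 2 mm. A picture is of the moment at which its call begins.
- workorder.finish_job(): hands the job in; it is judged then, once.
The state is a dict: "clock": time; "q": joint angles; "qd": joint speeds; "joint_torque": joint torques, N m; "tool_pos": TCP position; "eef_rot": TCP orientation; "contact_force": force on the tool from outside, world axes, zero at the start; "moment": the same for the moment, N m; "opening": opening from 0.0 (shut) to 1.0 (fully open); "finger_force": force on a finger pad.
Only numpy, scipy, OpenCV 4.12 (cv2) and the standard library are available. Lean on these libraries where they do the work, as an engineer would, in place of code of your own. Each camera call takes 0.05 s, during which the arm holds its last target. There are 200 camera calls.

### The job

Slide the closed aluminium mould across the bench, past the two pots, into the corner of the fixture until it is flush against both the end rail and the side fence; never lift or tip the mould, and leave the pots and tools where they are. Then turn the bar nut clockwise until the red cam lever would begin to bite about half way down its swing, press the lever fully down so that the mould is held firmly but not crushed, and let go.

Things in the scene. Friction and masses are not known exactly. Their poses are not given: they have to be found in the camera images.
- mould: Closed two-part aluminium mould, a solid block 120 (its x) x 100 (its y) x 28 mm, about 0.85 kg, loose, with a dark parting line round its sides, a brass filling hole and four screws on top. Origin: centre of its underside. Too wide to grip, and its halves only lie on each other: it is slid flat along the bench, pushed low at its sides.
- fixture: Fixture screwed to the bench: two low aluminium rails in an L, open on its -x and -y sides, and a cam clamp behind the end rail on the line y = 0. Its origin lies on the bench exactly under the centre of a mould that is home; the mould's x and y axes are then parallel to the fixture's.
- end_rail (a point): Middle of the foot of the end rail's inner face, at x = +60 mm in the fixture's frame. The rail runs along the fixture's y from -108 to +64 mm, 12 mm thick, 20 mm high.
- side_fence (a point): Middle of the foot of the side fence's inner face, at y = +50 mm in the fixture's frame. The fence runs along the fixture's x from -45 to +65 mm, 14 mm thick, 20 mm high.
- strap_top (a point): Top of the clamp's steel strap (26 mm wide, 13 mm thick) at its stud, x = 88 mm, y = 0 in the fixture's frame, about 55 mm high. The strap lies along the fixture's x: its foot hangs at x = 42 mm, 18 mm inside the edge of a mould that is home; the lever pivots at x = 122 mm. The clamp's base ends at x = 141 mm.
- clamp_foot: Origin: the lowest point of the clamp's round black rubber foot (18 mm across) under the end of the strap. Height over the bench: 34 mm - 2.5 mm per rad of nut - 4.5 mm per rad of lever, until it meets the mould's top (28 mm). From there a spring presses with about 12 N per mm of further travel, meant to be about 24 N with the lever down.
- bar_nut (a joint): Angle of the steel bar nut that sets the height of the strap, 0 to 3 rad, growing clockwise seen from above; fast thread, lowers the strap 2.5 mm per rad, stays where it is left. The bar on top is 48 mm long, 10 mm thick and 18 mm high. At angle q the bar's length points 0.75 - q rad counterclockwise from the fixture's x axis. Needs about 0.2 N m.
- nut_grip (a point): Centre of the nut's bar, 9 mm below its top; pinch the bar here across its 10 mm thickness. About 76 mm over the bench at angle 0; the strap's top lies 22 mm below this point.
- cam_lever (a joint): Swing of the cam lever, 0 = raised (57 degrees above level, leaning away from the mould, to the fixture's +x), 1.0 rad = fully down against its stop, 6 degrees above level (elevation 1.0 - 0.9 q rad). Stiff: stays where it is left and needs 4 to 8 N pressed downward near its end. Every rad lowers the foot 4.5 mm.
- lever_pivot (a point): Axis of the cam lever, about 48 mm over the bench; the axis is level, along the fixture's y.
- lever_tip (a point): Centre line of the lever at the start of its rounded free end, 82 mm from the pivot; the red grip is a round bar 17 mm thick and 46 mm long that ends here.
- jar_low: Small clear pot with a white lid, 38 mm across, 40 mm high, loose; one side of the gap. Origin: centre of its underside.
- jar_glass: Glass jar with a white lid, 45 mm across, 54 mm high, loose; other side of the gap. Origin: centre of its underside.
- screwdriver: Red-handled screwdriver, 177 mm long, 16 mm thick, lying behind the fixture, loose. Origin: centre of the underside. Not to be disturbed.
- pliers: Red-handled pliers, 129 mm long, 12 mm high, lying on the bench behind the clamp, loose. Origin: centre of the underside. Not to be disturbed.
There are look-alikes about, which are no part of the job. There is more than one size of the mould; the one meant has the size given above.

How it is judged:
By the outcome, as a careful person would: the job done as asked, in the order asked, and still so for the second after the job is handed in, with the robot touching nothing.
It also fails if it takes over 72 s, if anything falls off the work surface, if the arm or the gripper's body presses on something with over 40 N, if the wrist force passes 120 N, or if a joint passes its speed limit or range.

## Working session

There is one attempt and no reset: what is moved stays moved. The work goes in short steps, Python scripts to look and compute and a tool call to move; the robot and the scene stay as the last step left them, time stands still between calls to the robot, and variables do not carry over. Pictures are saved under pics/ and viewed, at most 10 in all, crops included, and the job is handed in when it is done.

Besides the shell and the picture viewer there is one more tool, called after ">>>" as a command line: name --argument value ..., lists and objects as JSON in quotes. drive_tool: Moves the arm, as the interface text tells. Its arguments: {"type":"object","properties":{"targets":{"type":"array","items":{"type":"object","properties":{"tx":{"type":"number"},"ty":{"type":"number"},"tz":{"type":"number"},"wx":{"type":"number"},"wy":{"type":"number"},"wz":{"type":"number"},"claw":{"type":"number"}}}},"force":{"type":"number"}},"required":["targets"]}

```bash
mkdir -p pics; ls
cat > h.py <<'E'
import numpy as np, cv2
from plant import r, vision, workorder
def snap(n):
    s=vision.snapshot(n); return s
def rays(s,uv):
    uv=np.asarray(uv,float).reshape(-1,1,2)
    p=cv2.undistortPoints(uv,np.array(s['K']),np.array(s['dist'])).reshape(-1,2)
    d=np.c_[p[:,0],-p[:,1],-np.ones(len(p))]
    T=np.array(s['cam_to_world']); return T[:3,3],d@T[:3,:3].T
def onplane(s,uv,z):
    o,d=rays(s,uv); t=(z-o[2])/d[:,2]; return o+d*t[:,None]
def pts(s):
    v,u=np.mgrid[0:480,0:640]
    o,d=rays(s,np.c_[u.ravel(),v.ravel()])
    return (o+d*s['range_z'].ravel()[:,None]).reshape(480,640,3)
E
python3 - <<'E'
from h import *
for n in('scene','top'):
    s=snap(n); cv2.imwrite(f'pics/{n}0.png',s['image']); np.savez(f'{n}0.npz',**s); print(np.array(s['cam_to_world']).round(3),np.array(s['K']).round(1))
st=r.get_state(); print({k:np.round(v,3) for k,v in st.items()}, r.tip_reach)
E
```

```text
pics
[[ 0.467  0.674 -0.573  0.034]
 [-0.884  0.357 -0.302 -0.308]
 [ 0.001  0.647  0.762  0.801]
 [ 0.     0.     0.     1.   ]] [[446.1   0.  318. ]
 [  0.  446.1 230.8]
 [  0.    0.    1. ]]
[[-0.02   0.998 -0.055  0.465]
 [-1.    -0.02   0.012 -0.041]
 [ 0.011  0.055  0.998  1.401]
 [ 0.     0.     0.     1.   ]] [[581.1   0.  318.5]
 [  0.  581.1 244.3]
 [  0.    0.    1. ]]
{'clock': np.float64(0.1), 'q': array([-1.246,  0.69 , -0.194,  1.566,  0.157,  0.903, -0.215]), 'qd': array([ 0.001, -0.002, -0.   , -0.003, -0.001,  0.   ,  0.   ]), 'joint_torque': array([-4.0000e-03, -5.2849e+01, -1.2710e+00, -1.5384e+01, -5.2000e-02,
        2.0000e-03,  0.0000e+00]), 'tool_pos': array([0.179, 0.598, 0.246]), 'eef_rot': array([ 0.145,  0.989, -0.001, -0.   ]), 'contact_force': array([-0.124, -0.821, -0.19 ]), 'moment': array([-0.022,  0.027, -0.008]), 'finger_force': np.float64(0.0), 'opening': np.float64(1.004)} 0.008
```

View pics/scene0.png

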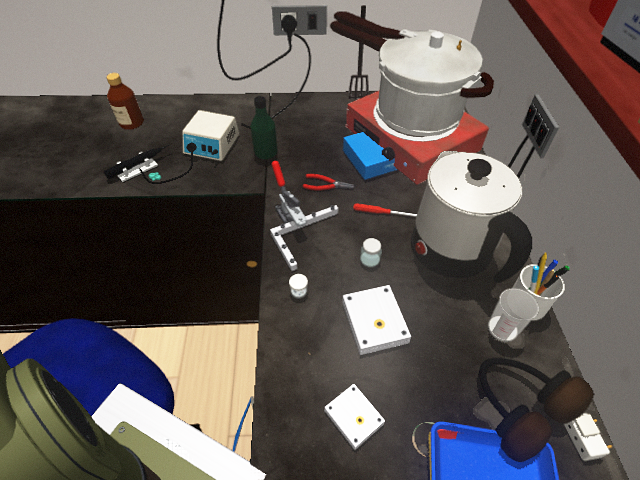

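View pics/top0.png

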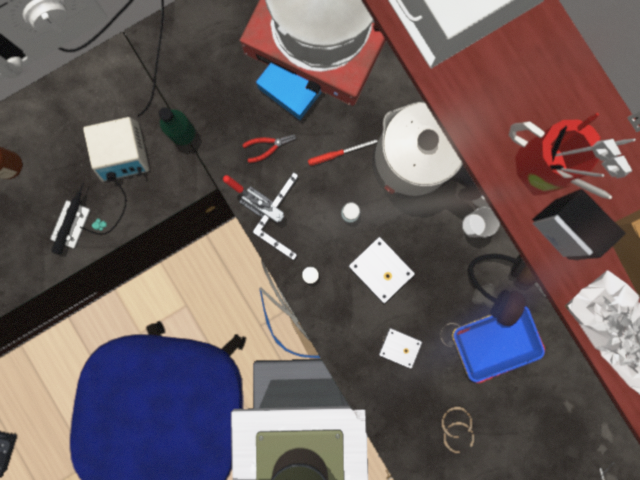

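The pictures show two look-alike moulds: a large one at scene (377,319) / top (381,269) and a small one at scene (354,415) / top (401,348). The fixture's L corner is at top (257,232). The pots are at top (311,275) and (350,212), the lever's red grip at top (232,184), and the screwdriver and pliers lie behind. I'll measure both moulds' sizes and the rest of the layout.

```bash
cat > m.py <<'E'
from h import *
def mould(s,seed_uv,zr=(0.018,0.038),rad=0.13,zp=0.028):
    P=pts(s); g=cv2.cvtColor(s['image'],cv2.COLOR_BGR2GRAY)
    c=onplane(s,[seed_uv],zp)[0]
    m=((P[...,2]>zr[0])&(P[...,2]<zr[1])&(np.hypot(P[...,0]-c[0],P[...,1]-c[1])<rad)&(g>120)).astype(np.uint8)
    n,l,st,ce=cv2.connectedComponentsWithStats(m)
    k=1+np.argmax(st[1:,4]); cs,_=cv2.findContours((l==k).astype(np.uint8),0,cv2.CHAIN_APPROX_NONE)
    ct=max(cs,key=cv2.contourArea).reshape(-1,2)
    W=onplane(s,ct,zp)[:,:2].astype(np.float32)
    return cv2.minAreaRect(W*1000), np.median(P[l==k][:,2])
if __name__=='__main__':
    for n,seeds in(('scene',[(372,310),(354,412)]),('top',[(376,265),(398,345)])):
        s=snap(n)
        for sd in seeds: print(n,mould(s,sd))
        P=pts(s); hsv=cv2.cvtColor(s['image'],cv2.COLOR_BGR2HSV)
        for nm,zp,seed,rad in(('jl',.040,(298,282) if n=='scene' else (311,275),.03),('jg',.054,(371,245) if n=='scene' else (350,212),.035)):
            c=onplane(s,[seed],zp)[0]
            m=(np.hypot(P[...,0]-c[0],P[...,1]-c[1])<rad+.01)&(abs(P[...,2]-zp)<.007)&(hsv[...,2]>120)
            v,u=np.nonzero(m); W=onplane(s,np.c_[u,v],zp)[:,:2]; print(n,nm,len(u),(cv2.minEnclosingCircle((W*1000).astype(np.float32))),W.mean(0).round(4))
        # fixture
        sl=[(slice(160,280),slice(255,345)),(slice(160,270),slice(210,305))][n=='top']
        m=np.zeros(P.shape[:2],bool); m[sl]=True
        m&=(P[...,2]>.012)&(P[...,2]<.028)&(hsv[...,2]>110)&(hsv[...,1]<70)
        v,u=np.nonzero(m); W=onplane(s,np.c_[u,v],.02)[:,:2]; print(n,'rails',len(u)); np.save(n+'_rails.npy',W)
        m2=np.zeros(P.shape[:2],bool); m2[[(slice(150,240),slice(255,330)),(slice(165,230),slice(215,290))][n=='top']]=True
        red=m2&((hsv[...,0]<8)|(hsv[...,0]>172))&(hsv[...,1]>140)&(hsv[...,2]>70)
        q=P[red]; print('red',len(q),q.min(0).round(3),q.max(0).round(3))
    a,b=[snap(n)['image'] for n in('scene','top')]
    A=cv2.resize(a[150:280,250:440],None,fx=4,fy=4)[:520,:760]; cv2.imwrite('pics/c1.png',A)
    B=cv2.resize(b[160:310,215:425],None,fx=3.8,fy=3.8); cv2.imwrite('pics/c2.png',B)
E
python3 m.py
```

```text
scene (((474.46563720703125, -203.79641723632812), (125.78327178955078, 101.26203155517578), 41.901763916015625), np.float64(0.02869445092825762))
scene (((286.9743347167969, -244.39244079589844), (79.51770782470703, 67.14274597167969), 66.0322494506836), np.float64(0.01978435792036637))
scene jl 253 ((465.9826354980469, -34.9273681640625), 20.459537506103516) [ 0.4662 -0.0346]
scene jg 223 ((612.7217407226562, -134.3336944580078), 21.27552032470703) [ 0.6125 -0.1336]
scene rails 591
red 433 [ 0.034 -0.308 -0.004] [0.804 0.233 0.801]
top (((476.78558349609375, -203.84765625), (119.86717987060547, 100.26639556884766), 42.29608154296875), np.float64(0.027863402808939952))
top (((292.47747802734375, -243.12496948242188), (79.89092254638672, 66.5097885131836), 66.27995300292969), np.float64(0.020387275972467478))
top jl 190 ((468.0180969238281, -35.20796203613281), 18.508014678955078) [ 0.4682 -0.0353]
top jg 215 ((614.7703247070312, -133.19711303710938), 19.434621810913086) [ 0.6146 -0.1335]
top rails 600
red 164 [ 0.465 -0.041 -0.005] [0.714 0.17  1.401]
```

View pics/c1.png

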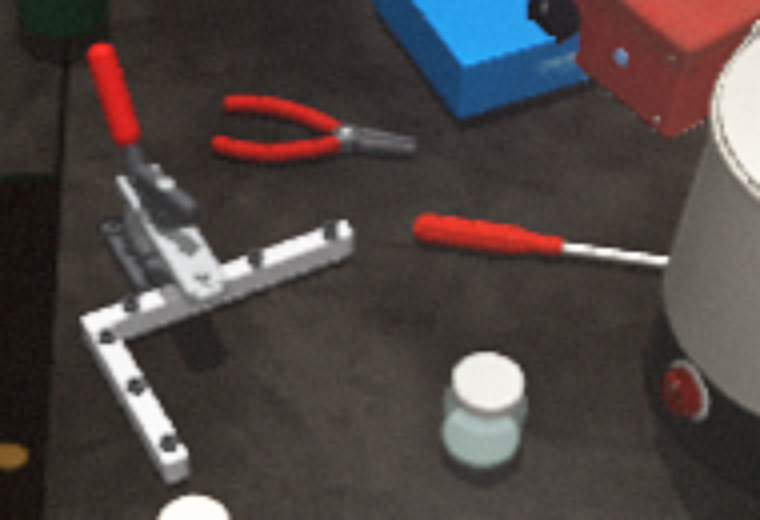

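View pics/c2.png

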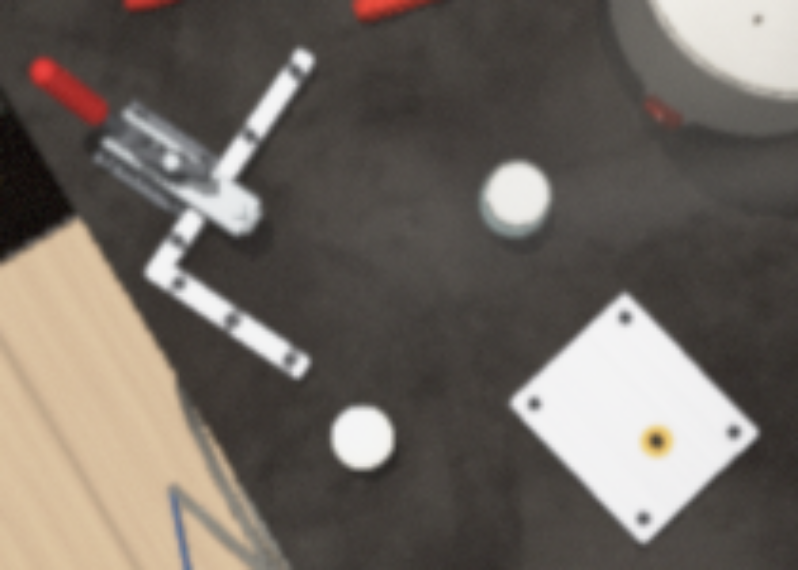

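The closed mould chosen is the large one: it measures 120 x 100 mm (the small one is 80 x 67). In the crop its brass hole is at (656,440), and the strap lies over the end rail at (235,205). Next I fit the fixture frame from the rails.

Run:
```python
from h import *
for n in('top','scene'):
    W=np.load(n+'_rails.npy')*1000
    W=W[(W[:,0]>430)&(W[:,0]<720)&(W[:,1]>-80)&(W[:,1]<150)]
    best=None
    # yaw by sharpness: rect-aligned extents (outer L box is 117 x 172)
    c=cv2.minAreaRect(W.astype(np.float32)); print(n,len(W),c)
    for yaw in np.arange(45,75,.5):
        a=np.deg2rad(yaw);X=W@[np.cos(a),np.sin(a)];Y=W@[-np.sin(a),np.cos(a)]
        # sharpness of histograms (long straight rails)
        s=sum(np.sum(np.histogram(v,bins=np.arange(v.min()-5,v.max()+5,4))[0]**2) for v in(X,Y))
        if best is None or s>best[0]: best=(s,yaw)
    yaw=best[1];a=np.deg2rad(yaw)
    X=W@[np.cos(a),np.sin(a)];Y=W@[-np.sin(a),np.cos(a)]
    # refine: line fit of end-rail and fence points
    er=W[(X>np.percentile(X,99)-14)];
    f=W[(Y>np.percentile(Y,99)-16)&(X<np.percentile(X,99)-25)]
    e2=er[(er@[-np.sin(a),np.cos(a)])<np.percentile(Y,99)-25]
    for q in(e2,f):
        vx,vy,x0,y0=cv2.fitLine(q.astype(np.float32),cv2.DIST_HUBER,0,.01,.01).ravel(); print('line',len(q),np.degrees(np.arctan2(vy,vx)),x0,y0)
    print(yaw,'X',np.percentile(X,[1,50,99]).round(1),X.min(),X.max(),'Y',Y.min(),Y.max())
    print('ER X',np.percentile(e2@[np.cos(a),np.sin(a)],[2,50,98]).round(1),'F Y',np.percentile(f@[-np.sin(a),np.cos(a)],[2,50,98]).round(1), 'centres',e2.mean(0),f.mean(0))
```

```text
top 600 ((610.222412109375, 61.659324645996094), (135.0920867919922, 203.5152130126953), 88.22246551513672)
line 12 -32.26501 664.1552 112.60276
line 283 54.65712 544.9234 47.410873
55.5 X [291.8 394.8 469. ] 289.7948281494554 472.29541375663996 Y -587.4791175708297 -414.46849007881616
ER X [455.5 469.  472.2] F Y [-429.4 -422.3 -415.3] centres [657.8325869  114.04726881] [545.25280952  47.69662796]
scene 583 ((609.562255859375, 54.93156433105469), (122.58984375, 209.85951232910156), 88.3079833984375)
line 10 84.28635 633.18317 103.08904
line 273 54.169277 540.89496 47.077053
55.0 X [292.4 395.7 443.8] 288.1062335047408 457.8963556508249 Y -583.769023101623 -408.38071521497466
ER X [432.  447.7 457.7] F Y [-424.7 -416.1 -408.9] centres [632.98635315 100.95283771] [541.18642164  46.78363941]
```

Run:
```python
from h import *
for n,yaw0 in(('top',55),('scene',55)):
    W=np.load(n+'_rails.npy')*1000
    W=W[(W[:,0]>430)&(W[:,0]<720)&(W[:,1]>-80)&(W[:,1]<150)]
    a=np.deg2rad(yaw0);X=W@[np.cos(a),np.sin(a)];Y=W@[-np.sin(a),np.cos(a)]
    ymax=np.percentile(Y,99.8)
    e=W[(Y<ymax-100)]; f=W[(Y>ymax-16)&(X<X.min()+75)]
    for nm,q in(('er',e),('f',f)):
        vx,vy,x0,y0=cv2.fitLine(q.astype(np.float32),cv2.DIST_HUBER,0,.01,.01).ravel()
        A=q@[np.cos(a),np.sin(a)];B=q@[-np.sin(a),np.cos(a)]
        print(n,nm,len(q),np.degrees(np.arctan2(vy,vx)).round(2),'X',np.percentile(A,[0,5,50,95,100]).round(1),'Y',np.percentile(B,[0,5,50,95,100]).round(1), cv2.minAreaRect(q.astype(np.float32)))
s=dict(np.load('top0.npz')); P=pts(s); hsv=cv2.cvtColor(s['image'],cv2.COLOR_BGR2HSV)
for n in('top','scene'):
    s=dict(np.load(n+'0.npz')); P=pts(s); hsv=cv2.cvtColor(s['image'],cv2.COLOR_BGR2HSV)
    m=((hsv[...,0]<8)|(hsv[...,0]>172))&(hsv[...,1]>140)&(P[...,2]>.05)&(P[...,2]<.16)&(P[...,0]>.58)&(P[...,0]<.78)&(P[...,1]>.08)&(P[...,1]<.25)
    q=P[m]; print('lever',len(q),q.mean(0).round(3),q[q[:,2].argmax()].round(3),q[q[:,2].argmin()].round(3))
    # high clamp points
    a=np.deg2rad(55);C=np.array([.591,.086])
    d=P[...,:2]-C
    q=P[(np.hypot(d[...,0],d[...,1])<.2)&(P[...,2]>.06)&(P[...,2]<.1)&(hsv[...,1]<100)]
    print(len(q),q.mean(0).round(3))
```

```text
top er 143 -35.11 X [396.7 397.5 403.  408.8 409.5] Y [-584.  -580.6 -546.7 -516.8 -512.8] ((680.4564819335938, 15.74499797821045), (12.620837211608887, 71.22985076904297), 55.458984375)
top f 182 54.15 X [293.5 297.4 330.7 364.  368.1] Y [-426.2 -425.5 -419.  -412.6 -411.9] ((532.9923706054688, 30.582901000976562), (74.63037872314453, 13.917311668395996), 54.58058547973633)
scene er 160 -35.62 X [391.6 393.1 400.9 410.4 411.8] Y [-583.8 -579.  -544.4 -511.9 -509.1] ((677.6903076171875, 15.560461044311523), (19.75725746154785, 74.65841674804688), 53.39146041870117)
scene f 165 55.44 X [288.1 293.5 325.8 359.5 362.8] Y [-424.4 -423.6 -415.3 -409.1 -408.4] ((527.837890625, 27.727489471435547), (74.71418762207031, 15.965478897094727), 54.692073822021484)
lever 156 [0.676 0.134 0.101] [0.683 0.145 0.125] [0.668 0.119 0.076]
143 [0.64  0.083 0.077]
lever 181 [0.673 0.134 0.098] [0.686 0.147 0.12 ] [0.66  0.122 0.074]
190 [0.635 0.081 0.076]
```

```bash
cat > go.py <<'E'
from h import *
import sys
from scipy.spatial.transform import Rotation as R
F=np.array([583.,3.]);YAW=55.
def w2f(p):
    a=np.deg2rad(YAW);d=np.asarray(p)-F;return np.array([d@[np.cos(a),np.sin(a)],d@[-np.sin(a),np.cos(a)]])
def f2w(p):
    a=np.deg2rad(YAW);return F+np.array([p[0]*np.cos(a)-p[1]*np.sin(a),p[0]*np.sin(a)+p[1]*np.cos(a)])
def to(fx,fy,z,yang):
    "target in fixture mm, TCP z mm, world angle of tool y deg"
    st=r.get_state();p=np.array(st['tool_pos'])*1000;M=R.from_quat(st['eef_rot']).as_matrix()
    ya=np.degrees(np.arctan2(M[1,1],M[0,1])); w=f2w((fx,fy))
    print('t',round(float(st['clock']),2),'tcp',p.round(1),'fix',w2f(p[:2]).round(1),'yang',ya.round(1),'tilt',M[:,2].round(3),'q7',np.round(st['q'][[4,6]],2))
    print('units',((np.r_[w,z]-p)/30).round(2),'wz',round(((yang-ya+180)%360-180)/60,3))
def see(n='top'):
    import m
    s=snap(n);P=pts(s)
    g=cv2.cvtColor(s['image'],cv2.COLOR_BGR2GRAY)
    return s
if __name__=='__main__': to(*map(float,sys.argv[1:5]))
E
python3 go.py -230 -118 140 55
```

```text
t 0.3 tcp [179.2 598.6 246.5] fix [256.2 672.4] yang 73.3 tilt [-0.    -0.001 -1.   ] q7 [ 0.16 -0.22]
units [ 12.29 -28.39  -3.55] wz -0.306
```

>>> drive_tool --targets '[{"tx":0.8,"ty":-0.9,"wz":-0.04,"claw":0.36},{"tx":0.8,"ty":-0.9,"wz":-0.04,"claw":0.36},{"tx":0.8,"ty":-0.9,"wz":-0.04,"claw":0.36},{"tx":0.8,"ty":-0.9,"wz":-0.04,"claw":0.36},{"tx":0.8,"ty":-0.9,"wz":-0.04,"claw":0.36},{"tx":0.8,"ty":-0.9,"wz":-0.04,"claw":0.36},{"tx":0.8,"ty":-0.9,"wz":-0.04,"claw":0.36},{"tx":0.8,"ty":-0.9,"wz":-0.03,"claw":0.36}]'

```text
validation failed for argument at $.ta...
```

>>> drive_tool --targets '[{"tx":0.5,"ty":-1,"claw":0.36},{"tx":0.5,"ty":-1,"claw":0.36},{"tx":0.5,"ty":-1,"claw":0.36},{"tx":0.5,"ty":-1,"claw":0.36},{"tx":0.5,"ty":-1,"claw":0.36},{"tx":0.5,"ty":-1,"claw":0.36},{"tx":0.5,"ty":-1,"claw":0.36},{"tx":0.5,"ty":-1,"claw":0.36}]'

```text
validation failed for argument at $.ta...
```

>>> drive_tool --targets '[{"tx":0.1,"ty":-1,"claw":0.36},{"tx":0.1,"ty":-1,"claw":0.36},{"tx":0.1,"ty":-1,"claw":0.36},{"tx":0.1,"ty":-1,"claw":0.36},{"tx":0.1,"ty":-1,"claw":0.36},{"tx":0.1,"ty":-1,"claw":0.36},{"tx":0.1,"ty":-1,"claw":0.36},{"tx":0.1,"ty":-1,"claw":0.36}]'

```text
validation failed for argument at $.ta...
```

```bash
python3 go.py -230 -118 100 55
```

```text
t 0.3 tcp [179.2 598.6 246.5] fix [256.2 672.4] yang 73.3 tilt [-0.    -0.001 -1.   ] q7 [ 0.16 -0.22]
units [ 12.29 -28.39  -4.88] wz -0.306
```

>>> drive_tool --targets '[{"tx":0.8,"ty":-0.9,"tz":0,"wx":0,"wy":0,"wz":-0.04,"claw":0.36},{"tx":0.8,"ty":-0.9,"tz":0,"wx":0,"wy":0,"wz":-0.04,"claw":0.36},{"tx":0.8,"ty":-0.9,"tz":0,"wx":0,"wy":0,"wz":-0.04,"claw":0.36},{"tx":0.8,"ty":-0.9,"tz":0,"wx":0,"wy":0,"wz":-0.04,"claw":0.36},{"tx":0.8,"ty":-0.9,"tz":0,"wx":0,"wy":0,"wz":-0.04,"claw":0.36},{"tx":0.8,"ty":-0.9,"tz":0,"wx":0,"wy":0,"wz":-0.04,"claw":0.36},{"tx":0.8,"ty":-0.9,"tz":0,"wx":0,"wy":0,"wz":-0.04,"claw":0.36},{"tx":0.8,"ty":-0.9,"tz":0,"wx":0,"wy":0,"wz":-0.03,"claw":0.36}]'

```text
clock: 1.1
tool_pos: [0.372, 0.3817, 0.2469]
eef_rot: [0.304, 0.953, 0.0, 0.0]
contact_force: [0.8, 0.0, -0.4]
opening: 0.68
finger_force: 0.0
```

Every key is required in each row. Continuing.

>>> drive_tool --targets '[{"tx":0.5,"ty":-1,"tz":0,"wx":0,"wy":0,"wz":0,"claw":0.36},{"tx":0.5,"ty":-1,"tz":0,"wx":0,"wy":0,"wz":0,"claw":0.36},{"tx":0.5,"ty":-1,"tz":0,"wx":0,"wy":0,"wz":0,"claw":0.36},{"tx":0.5,"ty":-1,"tz":0,"wx":0,"wy":0,"wz":0,"claw":0.36},{"tx":0.5,"ty":-1,"tz":0,"wx":0,"wy":0,"wz":0,"claw":0.36},{"tx":0.5,"ty":-1,"tz":0,"wx":0,"wy":0,"wz":0,"claw":0.36},{"tx":0.5,"ty":-1,"tz":0,"wx":0,"wy":0,"wz":0,"claw":0.36},{"tx":0.5,"ty":-1,"tz":0,"wx":0,"wy":0,"wz":0,"claw":0.36}]'

```text
clock: 1.9
tool_pos: [0.4918, 0.1415, 0.2468]
eef_rot: [0.303, 0.953, 0.0, 0.0]
contact_force: [0.4, 0.5, 0.2]
opening: 0.681
finger_force: 0.0
```

>>> drive_tool --targets '[{"tx":0.1,"ty":-1,"tz":0,"wx":0,"wy":0,"wz":0,"claw":0.36},{"tx":0.1,"ty":-1,"tz":0,"wx":0,"wy":0,"wz":0,"claw":0.36},{"tx":0.1,"ty":-1,"tz":0,"wx":0,"wy":0,"wz":0,"claw":0.36},{"tx":0.1,"ty":-1,"tz":0,"wx":0,"wy":0,"wz":0,"claw":0.36},{"tx":0.1,"ty":-1,"tz":0,"wx":0,"wy":0,"wz":0,"claw":0.36},{"tx":0.1,"ty":-1,"tz":0,"wx":0,"wy":0,"wz":0,"claw":0.36},{"tx":0.1,"ty":-1,"tz":0,"wx":0,"wy":0,"wz":0,"claw":0.36},{"tx":0.1,"ty":-1,"tz":0,"wx":0,"wy":0,"wz":0,"claw":0.36}]'

```text
clock: 2.7
tool_pos: [0.5152, -0.0985, 0.2468]
eef_rot: [0.303, 0.953, 0.0, 0.0]
contact_force: [1.0, 0.8, 0.4]
opening: 0.678
finger_force: 0.0
```

```bash
python3 go.py -230 -118 100 55
```

```text
t 2.7 tcp [515.2 -98.5 246.8] fix [-122.    -2.7] yang 54.7 tilt [ 0.  0. -1.] q7 [0.16 0.89]
units [ 1.08 -5.15 -4.89] wz 0.004
```

>>> drive_tool --targets '[{"tx":0.135,"ty":-0.645,"tz":-0.6,"wx":0,"wy":0,"wz":0,"claw":0.36},{"tx":0.135,"ty":-0.645,"tz":-0.6,"wx":0,"wy":0,"wz":0,"claw":0.36},{"tx":0.135,"ty":-0.645,"tz":-0.6,"wx":0,"wy":0,"wz":0,"claw":0.36},{"tx":0.135,"ty":-0.645,"tz":-0.6,"wx":0,"wy":0,"wz":0,"claw":0.36},{"tx":0.135,"ty":-0.645,"tz":-0.6,"wx":0,"wy":0,"wz":0,"claw":0.36},{"tx":0.135,"ty":-0.645,"tz":-0.6,"wx":0,"wy":0,"wz":0,"claw":0.36},{"tx":0.135,"ty":-0.645,"tz":-0.6,"wx":0,"wy":0,"wz":0,"claw":0.36},{"tx":0.135,"ty":-0.645,"tz":-0.6,"wx":0,"wy":0,"wz":0,"claw":0.36}]'

```text
clock: 3.5
tool_pos: [0.5478, -0.2529, 0.102]
eef_rot: [0.303, 0.953, 0.0, 0.0]
contact_force: [-0.2, -0.2, -0.3]
opening: 0.678
finger_force: 0.0
```

```bash
python3 go.py -230 -118 14 55
python3 - <<'E'
from h import *
s=snap('scene'); cv2.imwrite('pics/a1.png',s['image'][120:480,240:640])
E
```

```text
t 3.5 tcp [ 547.8 -252.9  102. ] fix [-229.8 -117.9] yang 54.7 tilt [ 0.  0. -1.] q7 [0.25 1.08]
units [-0.   -0.01 -2.93] wz 0.004
```

View pics/a1.png

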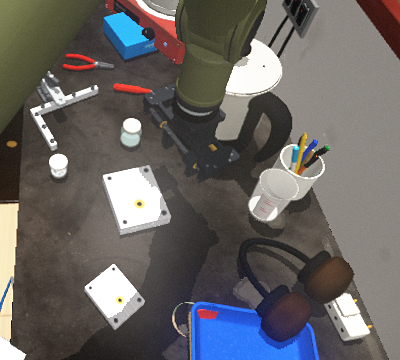

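The picture shows the gripper at (200,145) beside the mould at (137,200), clear of both pots. The kettle is close behind, so I'll check the clearance before going down.

Run:
```python
from go import *
for n in('top','scene'):
    P=pts(dict(np.load(n+'0.npz'))).reshape(-1,3)*1000
    P=P[(P[:,2]>60)&(P[:,2]<350)&(P[:,0]>300)&(P[:,0]<900)&(P[:,1]>-500)&(P[:,1]<200)]
    f=np.array([w2f(p[:2]) for p in P])-[-230,-118]
    k=(abs(f[:,0])<170)&(abs(f[:,1])<120)
    if k.any():
        f=f[k];z=P[k][:,2]; o=np.argsort(np.maximum(abs(f[:,0])/94,abs(f[:,1])/38))[:5]; print(n,k.sum(),np.c_[f,z][o].round())
```

```text
top 1893 [[ 84. -80.  92.]
 [ 87. -80.  79.]
 [ 90. -80.  80.]
 [ 82. -80.  80.]
 [ 92. -80.  74.]]
scene 3968 [[ 83. -77.  77.]
 [ 95. -78.  77.]
 [ 80. -78.  84.]
 [ 94. -78.  74.]
 [ 84. -79.  72.]]
```

Nothing in the gripper body's path: the nearest point is 78 mm away against a half-width of 38 mm. Going down.

>>> drive_tool --targets '[{"tx":0,"ty":0,"tz":-0.36,"wx":0,"wy":0,"wz":0,"claw":0.36},{"tx":0,"ty":0,"tz":-0.36,"wx":0,"wy":0,"wz":0,"claw":0.36},{"tx":0,"ty":0,"tz":-0.36,"wx":0,"wy":0,"wz":0,"claw":0.36},{"tx":0,"ty":0,"tz":-0.36,"wx":0,"wy":0,"wz":0,"claw":0.36},{"tx":0,"ty":0,"tz":-0.36,"wx":0,"wy":0,"wz":0,"claw":0.36},{"tx":0,"ty":0,"tz":-0.36,"wx":0,"wy":0,"wz":0,"claw":0.36},{"tx":0,"ty":0,"tz":-0.36,"wx":0,"wy":0,"wz":0,"claw":0.36},{"tx":0,"ty":0,"tz":-0.36,"wx":0,"wy":0,"wz":0,"claw":0.36}]'

```text
clock: 4.35
tool_pos: [0.5476, -0.252, 0.0154]
eef_rot: [0.303, 0.953, 0.0, -0.0]
contact_force: [0.0, 0.4, -0.4]
opening: 0.685
finger_force: 0.0
```

```bash
python3 go.py -230 -73 14 55
```

```text
t 4.35 tcp [ 547.6 -252.    15.4] fix [-229.2 -117.2] yang 54.7 tilt [-0.  0. -1.] q7 [0.28 1.06]
units [-1.22  0.82 -0.05] wz 0.004
```

>>> drive_tool --targets '[{"tx":-0.153,"ty":0.103,"tz":0,"wx":0,"wy":0,"wz":0,"claw":0.36},{"tx":-0.153,"ty":0.103,"tz":0,"wx":0,"wy":0,"wz":0,"claw":0.36},{"tx":-0.153,"ty":0.103,"tz":0,"wx":0,"wy":0,"wz":0,"claw":0.36},{"tx":-0.153,"ty":0.103,"tz":0,"wx":0,"wy":0,"wz":0,"claw":0.36},{"tx":-0.153,"ty":0.103,"tz":0,"wx":0,"wy":0,"wz":0,"claw":0.36},{"tx":-0.153,"ty":0.103,"tz":0,"wx":0,"wy":0,"wz":0,"claw":0.36},{"tx":-0.153,"ty":0.103,"tz":0,"wx":0,"wy":0,"wz":0,"claw":0.36},{"tx":-0.153,"ty":0.103,"tz":0,"wx":0,"wy":0,"wz":0,"claw":0.36}]'

```text
clock: 5.15
tool_pos: [0.5127, -0.2272, 0.0171]
eef_rot: [0.303, 0.953, 0.0, 0.002]
contact_force: [5.3, 0.2, 2.5]
opening: 0.68
finger_force: 2.3
```

```bash
cat > w.py <<'E'
from go import *
import m
def where(names=('scene',)):
    for n in names:
        s=snap(n);P=pts(s);hsv=cv2.cvtColor(s['image'],cv2.COLOR_BGR2HSV)
        fx=(P[...,:2]*1000-F)@[np.cos(np.deg2rad(YAW)),np.sin(np.deg2rad(YAW))];fy=(P[...,:2]*1000-F)@[-np.sin(np.deg2rad(YAW)),np.cos(np.deg2rad(YAW))]
        k=(abs(P[...,2]-.028)<.006)&(hsv[...,2]>120)&(hsv[...,1]<60)&(fx>-330)&(fx<75)&(fy>-130)&(fy<64)
        nn,l,st,ce=cv2.connectedComponentsWithStats(k.astype(np.uint8)); j=1+np.argmax(st[1:,4])
        cs,_=cv2.findContours((l==j).astype(np.uint8),0,cv2.CHAIN_APPROX_NONE); ct=max(cs,key=cv2.contourArea).reshape(-1,2)
        W=onplane(s,ct,.028)[:,:2]*1000; c,d,ang=cv2.minAreaRect(W.astype(np.float32))
        print(n,'mould fix',w2f(c).round(1),np.round(d,1),'ang',round(ang,1),'rel',round((ang-YAW+45)%90-45,1))
if __name__=='__main__': where(('scene','top'))
E
python3 w.py; python3 go.py -310 -14 14 -35
```

```text
scene mould fix [-239.6  -11.2] [124.7 102.2] ang 52.1 rel -2.9
top mould fix [-235.8   -7. ] [112.8  89.6] ang 53.6 rel -1.4
t 5.25 tcp [ 511.3 -226.7   16.9] fix [-229.3  -73. ] yang 54.8 tilt [ 0.001  0.    -1.   ] q7 [0.28 1.02]
units [-3.15 -1.08 -0.1 ] wz -1.496
```

>>> drive_tool --targets '[{"tx":0.4,"ty":-0.28,"tz":0,"wx":0,"wy":0,"wz":0,"claw":0.36},{"tx":0.4,"ty":-0.28,"tz":0,"wx":0,"wy":0,"wz":0,"claw":0.36},{"tx":0,"ty":0,"tz":0.6,"wx":0,"wy":0,"wz":0,"claw":0.36},{"tx":0,"ty":0,"tz":0.6,"wx":0,"wy":0,"wz":0,"claw":0.36},{"tx":0,"ty":0,"tz":0.6,"wx":0,"wy":0,"wz":0,"claw":0.36},{"tx":-0.53,"ty":-0.1,"tz":0,"wx":0,"wy":0,"wz":-0.136,"claw":0.36},{"tx":-0.53,"ty":-0.1,"tz":0,"wx":0,"wy":0,"wz":-0.136,"claw":0.36},{"tx":-0.53,"ty":-0.1,"tz":0,"wx":0,"wy":0,"wz":-0.136,"claw":0.36}]'

```text
clock: 6.05
tool_pos: [0.4839, -0.2527, 0.07]
eef_rot: [0.501, 0.866, -0.001, -0.003]
contact_force: [0.5, 0.1, -0.4]
opening: 0.675
finger_force: 0.0
```

>>> drive_tool --targets '[{"tx":-0.53,"ty":-0.1,"tz":0,"wx":0,"wy":0,"wz":-0.136,"claw":0.36},{"tx":-0.53,"ty":-0.1,"tz":0,"wx":0,"wy":0,"wz":-0.136,"claw":0.36},{"tx":-0.53,"ty":-0.1,"tz":0,"wx":0,"wy":0,"wz":-0.136,"claw":0.36},{"tx":-0.53,"ty":-0.1,"tz":0,"wx":0,"wy":0,"wz":-0.136,"claw":0.36},{"tx":-0.53,"ty":-0.1,"tz":0,"wx":0,"wy":0,"wz":-0.136,"claw":0.36},{"tx":0,"ty":0,"tz":0,"wx":0,"wy":0,"wz":-0.136,"claw":0.36},{"tx":0,"ty":0,"tz":0,"wx":0,"wy":0,"wz":-0.136,"claw":0.36},{"tx":0,"ty":0,"tz":0,"wx":0,"wy":0,"wz":-0.136,"claw":0.36}]'

```text
clock: 6.85
tool_pos: [0.4051, -0.267, 0.07]
eef_rot: [0.889, 0.459, -0.001, -0.002]
contact_force: [0.1, -0.0, 0.8]
opening: 0.678
finger_force: 0.0
```

```bash
python3 w.py; python3 go.py -325 -11 14 -35
```

```text
scene mould fix [-209.5  -11.4] [ 61.9 101.9] ang 53.5 rel -1.5
top mould fix [-239.5  -12. ] [120.   99.9] ang 53.6 rel -1.4
t 6.95 tcp [ 405.6 -267.2   70. ] fix [-323.1   -9.6] yang -35.1 tilt [-0.004  0.002 -1.   ] q7 [-0.38  0.26]
units [ 0.   -0.08 -1.87] wz 0.001
```

>>> drive_tool --targets '[{"tx":0,"ty":0,"tz":-0.465,"wx":0,"wy":0,"wz":0,"claw":0.36},{"tx":0,"ty":0,"tz":-0.465,"wx":0,"wy":0,"wz":0,"claw":0.36},{"tx":0,"ty":0,"tz":-0.465,"wx":0,"wy":0,"wz":0,"claw":0.36},{"tx":0,"ty":0,"tz":-0.465,"wx":0,"wy":0,"wz":0,"claw":0.36},{"tx":0.1,"ty":0.143,"tz":0,"wx":0,"wy":0,"wz":0,"claw":0.36},{"tx":0.1,"ty":0.143,"tz":0,"wx":0,"wy":0,"wz":0,"claw":0.36},{"tx":0.1,"ty":0.143,"tz":0,"wx":0,"wy":0,"wz":0,"claw":0.36},{"tx":0.115,"ty":0.164,"tz":0,"wx":0,"wy":0,"wz":0,"claw":0.36}]'

```text
clock: 7.75
tool_pos: [0.42, -0.2509, 0.015]
eef_rot: [0.887, 0.461, -0.0, 0.001]
contact_force: [-2.1, -2.7, -1.6]
opening: 0.68
finger_force: 1.8
```

>>> drive_tool --targets '[{"tx":0.153,"ty":0.218,"tz":0,"wx":0,"wy":0,"wz":0,"claw":0.36},{"tx":0.153,"ty":0.218,"tz":0,"wx":0,"wy":0,"wz":0,"claw":0.36},{"tx":0.153,"ty":0.218,"tz":0,"wx":0,"wy":0,"wz":0,"claw":0.36},{"tx":0.153,"ty":0.218,"tz":0,"wx":0,"wy":0,"wz":0,"claw":0.36},{"tx":0.153,"ty":0.218,"tz":0,"wx":0,"wy":0,"wz":0,"claw":0.36},{"tx":0.153,"ty":0.218,"tz":0,"wx":0,"wy":0,"wz":0,"claw":0.36},{"tx":0.153,"ty":0.218,"tz":0,"wx":0,"wy":0,"wz":0,"claw":0.36},{"tx":0.153,"ty":0.218,"tz":0,"wx":0,"wy":0,"wz":0,"claw":0.36}]'

```text
clock: 8.55
tool_pos: [0.4567, -0.1983, 0.015]
eef_rot: [0.887, 0.461, -0.0, 0.001]
contact_force: [-3.4, -4.5, 2.5]
opening: 0.68
finger_force: 2.8
```

```bash
python3 w.py; python3 go.py -75 -12 14 -35
```

```text
scene mould fix [-138.    -7.6] [62.1 95.6] ang 54.8 rel -0.2
top mould fix [-155.4  -11.5] [98.  99.2] ang 55.2 rel 0.2
t 8.65 tcp [ 457.8 -196.6   14.9] fix [-235.3  -11.9] yang -34.9 tilt [ 0.001  0.    -1.   ] q7 [-0.47  0.17]
units [ 3.07  4.38 -0.03] wz -0.002
```

>>> drive_tool --targets '[{"tx":0.191,"ty":0.273,"tz":0,"wx":0,"wy":0,"wz":0,"claw":0.36},{"tx":0.191,"ty":0.273,"tz":0,"wx":0,"wy":0,"wz":0,"claw":0.36},{"tx":0.191,"ty":0.273,"tz":0,"wx":0,"wy":0,"wz":0,"claw":0.36},{"tx":0.191,"ty":0.273,"tz":0,"wx":0,"wy":0,"wz":0,"claw":0.36},{"tx":0.191,"ty":0.273,"tz":0,"wx":0,"wy":0,"wz":0,"claw":0.36},{"tx":0.191,"ty":0.273,"tz":0,"wx":0,"wy":0,"wz":0,"claw":0.36},{"tx":0.191,"ty":0.273,"tz":0,"wx":0,"wy":0,"wz":0,"claw":0.36},{"tx":0.191,"ty":0.273,"tz":0,"wx":0,"wy":0,"wz":0,"claw":0.36}]'

```text
clock: 9.45
tool_pos: [0.5017, -0.1335, 0.0149]
eef_rot: [0.887, 0.461, -0.001, 0.0]
contact_force: [-3.9, -4.6, 4.2]
opening: 0.683
finger_force: 3.3
```

```bash
python3 w.py; python3 go.py -75 -12 14 -35;  python3 - <<'E'
from h import *
s=snap('scene'); cv2.imwrite('pics/a2.png',cv2.resize(s['image'][150:400,240:480],None,fx=2.3,fy=2.3))
E
```

```text
scene mould fix [-54.3  -0.9] [52.2 81.5] ang 54.9 rel -0.1
top mould fix [-70.7 -11.2] [88.1 99.7] ang 54.9 rel -0.1
t 9.55 tcp [ 503.2 -131.1   14.7] fix [-155.6  -11.6] yang -34.9 tilt [ 0.     0.001 -1.   ] q7 [-0.53  0.08]
units [ 1.55  2.19 -0.02] wz -0.001
```

View pics/a2.png

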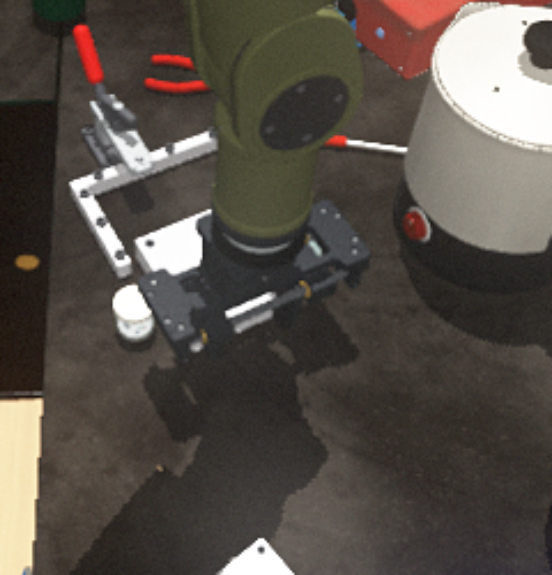

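The mould's front edge is between the pots and the low pot (133,312) is untouched. Pushing on.

>>> drive_tool --targets '[{"tx":0.172,"ty":0.246,"tz":0,"wx":0,"wy":0,"wz":0,"claw":0.36},{"tx":0.172,"ty":0.246,"tz":0,"wx":0,"wy":0,"wz":0,"claw":0.36},{"tx":0.172,"ty":0.246,"tz":0,"wx":0,"wy":0,"wz":0,"claw":0.36},{"tx":0.172,"ty":0.246,"tz":0,"wx":0,"wy":0,"wz":0,"claw":0.36},{"tx":0.172,"ty":0.246,"tz":0,"wx":0,"wy":0,"wz":0,"claw":0.36},{"tx":0.172,"ty":0.246,"tz":0,"wx":0,"wy":0,"wz":0,"claw":0.36},{"tx":0.172,"ty":0.246,"tz":0,"wx":0,"wy":0,"wz":0,"claw":0.36},{"tx":0.115,"ty":0.164,"tz":0,"wx":0,"wy":0,"wz":0,"claw":0.36}]'

```text
clock: 10.4
tool_pos: [0.541, -0.077, 0.0146]
eef_rot: [0.887, 0.461, -0.001, 0.0]
contact_force: [-4.3, -5.1, 3.9]
opening: 0.681
finger_force: 3.4
```

```bash
python3 w.py; python3 go.py -69 -12 14 -35
```

```text
scene mould fix [18.9 11.5] [43.9 57.3] ang 55.1 rel 0.1
top mould fix [  8.2 -11.1] [64.6 99.6] ang 54.9 rel -0.1
t 10.5 tcp [541.8 -75.9  14.6] fix [-88.2 -11.5] yang -35.0 tilt [-0.001 -0.    -1.   ] q7 [-0.57 -0.01]
units [ 0.38  0.52 -0.02] wz 0.0
```

>>> drive_tool --targets '[{"tx":0.044,"ty":0.063,"tz":0,"wx":0,"wy":0,"wz":0,"claw":0.36},{"tx":0.044,"ty":0.063,"tz":0,"wx":0,"wy":0,"wz":0,"claw":0.36},{"tx":0.044,"ty":0.063,"tz":0,"wx":0,"wy":0,"wz":0,"claw":0.36},{"tx":0.044,"ty":0.063,"tz":0,"wx":0,"wy":0,"wz":0,"claw":0.36},{"tx":0.044,"ty":0.063,"tz":0,"wx":0,"wy":0,"wz":0,"claw":0.36},{"tx":0.044,"ty":0.063,"tz":0,"wx":0,"wy":0,"wz":0,"claw":0.36},{"tx":0.044,"ty":0.063,"tz":0,"wx":0,"wy":0,"wz":0,"claw":0.36},{"tx":0.03,"ty":0.043,"tz":0,"wx":0,"wy":0,"wz":0,"claw":0.36}]'

```text
clock: 11.3
tool_pos: [0.551, -0.0631, 0.0146]
eef_rot: [0.887, 0.461, -0.001, 0.0]
contact_force: [-3.7, -5.3, 3.7]
opening: 0.681
finger_force: 3.4
```

>>> drive_tool --targets '[{"tx":0.011,"ty":0.016,"tz":0,"wx":0,"wy":0,"wz":0,"claw":0.36},{"tx":0.011,"ty":0.016,"tz":0,"wx":0,"wy":0,"wz":0,"claw":0.36},{"tx":0.011,"ty":0.016,"tz":0,"wx":0,"wy":0,"wz":0,"claw":0.36},{"tx":0.011,"ty":0.016,"tz":0,"wx":0,"wy":0,"wz":0,"claw":0.36},{"tx":0,"ty":0,"tz":0,"wx":0,"wy":0,"wz":0,"claw":0.36},{"tx":0,"ty":0,"tz":0,"wx":0,"wy":0,"wz":0,"claw":0.36},{"tx":0,"ty":0,"tz":0,"wx":0,"wy":0,"wz":0,"claw":0.36},{"tx":0,"ty":0,"tz":0,"wx":0,"wy":0,"wz":0,"claw":0.36}]'

```text
clock: 12.1
tool_pos: [0.5523, -0.0612, 0.0146]
eef_rot: [0.888, 0.461, -0.001, 0.0]
contact_force: [-3.5, -5.2, 4.2]
opening: 0.678
finger_force: 3.2
```

```bash
python3 w.py; python3 go.py -69 -12 14 -35
```

```text
scene mould fix [43.5 14.8] [43.6 55.8] ang 18.7 rel -36.3
top mould fix [ 36.2 -10.7] [ 69.5 100.6] ang 54.6 rel -0.4
t 12.2 tcp [552.3 -61.2  14.6] fix [-70.2 -11.6] yang -35.1 tilt [-0.002 -0.001 -1.   ] q7 [-0.57 -0.04]
units [ 0.03  0.03 -0.02] wz 0.002
```

>>> drive_tool --targets '[{"tx":0.013,"ty":0.019,"tz":0,"wx":0,"wy":0,"wz":0,"claw":0.36},{"tx":0.013,"ty":0.019,"tz":0,"wx":0,"wy":0,"wz":0,"claw":0.36},{"tx":0.013,"ty":0.019,"tz":0,"wx":0,"wy":0,"wz":0,"claw":0.36},{"tx":0.013,"ty":0.019,"tz":0,"wx":0,"wy":0,"wz":0,"claw":0.36},{"tx":0,"ty":0,"tz":0,"wx":0,"wy":0,"wz":0,"claw":0.36},{"tx":0,"ty":0,"tz":0,"wx":0,"wy":0,"wz":0,"claw":0.36},{"tx":0,"ty":0,"tz":0,"wx":0,"wy":0,"wz":0,"claw":0.36},{"tx":0,"ty":0,"tz":0,"wx":0,"wy":0,"wz":0,"claw":0.36}]'

```text
clock: 13.0
tool_pos: [0.5535, -0.0594, 0.0146]
eef_rot: [0.888, 0.461, -0.002, 0.0]
contact_force: [-4.6, -6.5, 3.7]
opening: 0.677
finger_force: 3.7
```

>>> drive_tool --targets '[{"tx":0.013,"ty":0.019,"tz":0,"wx":0,"wy":0,"wz":0,"claw":0.36},{"tx":0.013,"ty":0.019,"tz":0,"wx":0,"wy":0,"wz":0,"claw":0.36},{"tx":0.013,"ty":0.019,"tz":0,"wx":0,"wy":0,"wz":0,"claw":0.36},{"tx":0,"ty":0,"tz":0,"wx":0,"wy":0,"wz":0,"claw":0.36},{"tx":0,"ty":0,"tz":0,"wx":0,"wy":0,"wz":0,"claw":0.36},{"tx":0,"ty":0,"tz":0,"wx":0,"wy":0,"wz":0,"claw":0.36},{"tx":0,"ty":0,"tz":0,"wx":0,"wy":0,"wz":0,"claw":0.36},{"tx":0,"ty":0,"tz":0,"wx":0,"wy":0,"wz":0,"claw":0.36}]'

```text
clock: 13.8
tool_pos: [0.5535, -0.0593, 0.0146]
eef_rot: [0.888, 0.46, -0.003, 0.001]
contact_force: [-6.3, -9.2, 5.1]
opening: 0.679
finger_force: 5.4
```

```bash
python3 w.py; python3 go.py -69 -12 14 -35
```

```text
scene mould fix [44.8 16.7] [39.1 55.3] ang 27.9 rel -27.1
top mould fix [ 38.2 -11.4] [64.6 98.8] ang 55.4 rel 0.4
t 13.9 tcp [553.5 -59.3  14.6] fix [-68.  -11.6] yang -35.2 tilt [-0.004 -0.004 -1.   ] q7 [-0.57 -0.04]
units [-0.01 -0.04 -0.02] wz 0.003
```

The tool has stalled against the end rail, so the mould is seated in x. Next I push it sideways into the fence with the closed fingers.

>>> drive_tool --targets '[{"tx":-0.12,"ty":-0.17,"tz":0,"wx":0,"wy":0,"wz":0,"claw":0.36},{"tx":-0.12,"ty":-0.17,"tz":0,"wx":0,"wy":0,"wz":0,"claw":0.36},{"tx":0,"ty":0,"tz":0.73,"wx":0,"wy":0,"wz":0,"claw":0.36},{"tx":0,"ty":0,"tz":0.73,"wx":0,"wy":0,"wz":0,"claw":0.36},{"tx":0,"ty":0,"tz":0.73,"wx":0,"wy":0,"wz":0,"claw":0.36},{"tx":0.62,"ty":0.045,"tz":0,"wx":0,"wy":0,"wz":0,"claw":-1},{"tx":0.62,"ty":0.045,"tz":0,"wx":0,"wy":0,"wz":0,"claw":-1},{"tx":0.62,"ty":0.045,"tz":0,"wx":0,"wy":0,"wz":0,"claw":-1}]'

```text
clock: 14.7
tool_pos: [0.606, -0.0602, 0.0804]
eef_rot: [0.887, 0.462, 0.001, -0.001]
contact_force: [0.1, -0.0, -0.2]
opening: 0.431
finger_force: 0.0
```

>>> drive_tool --targets '[{"tx":0.62,"ty":0.045,"tz":0,"wx":0,"wy":0,"wz":0,"claw":-1},{"tx":0.62,"ty":0.045,"tz":0,"wx":0,"wy":0,"wz":0,"claw":-1},{"tx":0.62,"ty":0.045,"tz":0,"wx":0,"wy":0,"wz":0,"claw":-1},{"tx":0,"ty":0,"tz":0,"wx":0,"wy":0,"wz":0,"claw":-1},{"tx":0,"ty":0,"tz":0,"wx":0,"wy":0,"wz":0,"claw":-1},{"tx":0,"ty":0,"tz":0,"wx":0,"wy":0,"wz":0,"claw":-1},{"tx":0,"ty":0,"tz":0,"wx":0,"wy":0,"wz":0,"claw":-1},{"tx":0,"ty":0,"tz":0,"wx":0,"wy":0,"wz":0,"claw":-1}]'

```text
clock: 15.5
tool_pos: [0.6602, -0.0576, 0.0803]
eef_rot: [0.887, 0.461, -0.0, -0.0]
contact_force: [0.8, 0.4, -0.3]
opening: 0.005
finger_force: 0.0
```

```bash
python3 w.py; python3 go.py -8 -98 14 -35
```

```text
scene mould fix [  2.7 -10.5] [131.1 101.8] ang 55.1 rel 0.1
top mould fix [-55.2 -12.4] [18.  98.7] ang 62.4 rel 7.4
t 15.6 tcp [660.5 -57.6  80.3] fix [ -5.2 -98.3] yang -35.0 tilt [-0.  0. -1.] q7 [-0.5  -0.17]
units [-0.06 -0.07 -2.21] wz 0.001
```

>>> drive_tool --targets '[{"tx":-0.03,"ty":-0.04,"tz":-0.44,"wx":0,"wy":0,"wz":0,"claw":-1},{"tx":0,"ty":0,"tz":-0.44,"wx":0,"wy":0,"wz":0,"claw":-1},{"tx":0,"ty":0,"tz":-0.44,"wx":0,"wy":0,"wz":0,"claw":-1},{"tx":0,"ty":0,"tz":-0.44,"wx":0,"wy":0,"wz":0,"claw":-1},{"tx":0,"ty":0,"tz":-0.44,"wx":0,"wy":0,"wz":0,"claw":-1},{"tx":-0.12,"ty":0.084,"tz":0,"wx":0,"wy":0,"wz":0,"claw":-1},{"tx":-0.12,"ty":0.084,"tz":0,"wx":0,"wy":0,"wz":0,"claw":-1},{"tx":-0.12,"ty":0.084,"tz":0,"wx":0,"wy":0,"wz":0,"claw":-1}]'

```text
clock: 16.4
tool_pos: [0.6491, -0.051, 0.0147]
eef_rot: [0.887, 0.462, 0.0, 0.0]
contact_force: [0.7, 0.6, -0.3]
opening: 0.007
finger_force: 0.0
```

>>> drive_tool --targets '[{"tx":-0.055,"ty":0.038,"tz":0,"wx":0,"wy":0,"wz":0,"claw":-1},{"tx":-0.055,"ty":0.038,"tz":0,"wx":0,"wy":0,"wz":0,"claw":-1},{"tx":-0.055,"ty":0.038,"tz":0,"wx":0,"wy":0,"wz":0,"claw":-1},{"tx":-0.055,"ty":0.038,"tz":0,"wx":0,"wy":0,"wz":0,"claw":-1},{"tx":-0.055,"ty":0.038,"tz":0,"wx":0,"wy":0,"wz":0,"claw":-1},{"tx":-0.055,"ty":0.038,"tz":0,"wx":0,"wy":0,"wz":0,"claw":-1},{"tx":-0.055,"ty":0.038,"tz":0,"wx":0,"wy":0,"wz":0,"claw":-1},{"tx":0,"ty":0,"tz":0,"wx":0,"wy":0,"wz":0,"claw":-1}]'

```text
clock: 17.2
tool_pos: [0.638, -0.0438, 0.0145]
eef_rot: [0.887, 0.461, 0.0, 0.001]
contact_force: [2.3, -2.4, -1.0]
opening: 0.005
finger_force: 1.7
```

```bash
python3 w.py; python3 go.py -8 -67 14 -35
```

```text
scene mould fix [ 2.1 -5.7] [131.5 101.2] ang 54.6 rel -0.4
top mould fix [-47.7  -6.6] [21.7 99.3] ang 55.2 rel 0.2
t 17.3 tcp [638.  -43.8  14.5] fix [ -6.8 -72. ] yang -35.0 tilt [ 0.001 -0.001 -1.   ] q7 [-0.55 -0.14]
units [-0.16  0.06 -0.02] wz 0.001
```

>>> drive_tool --targets '[{"tx":-0.022,"ty":0.0153,"tz":0,"wx":0,"wy":0,"wz":0,"claw":-1},{"tx":-0.022,"ty":0.0153,"tz":0,"wx":0,"wy":0,"wz":0,"claw":-1},{"tx":-0.022,"ty":0.0153,"tz":0,"wx":0,"wy":0,"wz":0,"claw":-1},{"tx":-0.022,"ty":0.0153,"tz":0,"wx":0,"wy":0,"wz":0,"claw":-1},{"tx":-0.022,"ty":0.0153,"tz":0,"wx":0,"wy":0,"wz":0,"claw":-1},{"tx":-0.022,"ty":0.0153,"tz":0,"wx":0,"wy":0,"wz":0,"claw":-1},{"tx":-0.022,"ty":0.0153,"tz":0,"wx":0,"wy":0,"wz":0,"claw":-1},{"tx":0,"ty":0,"tz":0,"wx":0,"wy":0,"wz":0,"claw":-1}]'

```text
clock: 18.1
tool_pos: [0.6331, -0.04, 0.0144]
eef_rot: [0.887, 0.462, 0.0, 0.0]
contact_force: [3.4, -3.2, 0.5]
opening: 0.007
finger_force: 2.4
```

>>> drive_tool --targets '[{"tx":-0.015,"ty":0.0105,"tz":0,"wx":0,"wy":0,"wz":0,"claw":-1},{"tx":-0.015,"ty":0.0105,"tz":0,"wx":0,"wy":0,"wz":0,"claw":-1},{"tx":-0.015,"ty":0.0105,"tz":0,"wx":0,"wy":0,"wz":0,"claw":-1},{"tx":0,"ty":0,"tz":0,"wx":0,"wy":0,"wz":0,"claw":-1},{"tx":0,"ty":0,"tz":0,"wx":0,"wy":0,"wz":0,"claw":-1},{"tx":0,"ty":0,"tz":0,"wx":0,"wy":0,"wz":0,"claw":-1},{"tx":0,"ty":0,"tz":0,"wx":0,"wy":0,"wz":0,"claw":-1},{"tx":0,"ty":0,"tz":0,"wx":0,"wy":0,"wz":0,"claw":-1}]'

```text
clock: 18.9
tool_pos: [0.6323, -0.0395, 0.0144]
eef_rot: [0.887, 0.462, 0.001, 0.001]
contact_force: [4.6, -3.7, -0.6]
opening: 0.009
finger_force: 3.0
```

```bash
python3 w.py; python3 go.py -8 -67 14 -35
```

```text
scene mould fix [3.3 8.2] [130.2 114.1] ang 54.3 rel -0.7
top mould fix [-47.7  -0. ] [21.7 99.2] ang 55.2 rel 0.2
t 19.0 tcp [632.3 -39.5  14.4] fix [ -6.5 -64.8] yang -35.0 tilt [ 0.002 -0.001 -1.   ] q7 [-0.55 -0.14]
units [ 0.03 -0.08 -0.01] wz 0.0
```

>>> drive_tool --targets '[{"tx":-0.02,"ty":0.014,"tz":0,"wx":0,"wy":0,"wz":0,"claw":-1},{"tx":-0.02,"ty":0.014,"tz":0,"wx":0,"wy":0,"wz":0,"claw":-1},{"tx":-0.02,"ty":0.014,"tz":0,"wx":0,"wy":0,"wz":0,"claw":-1},{"tx":0,"ty":0,"tz":0,"wx":0,"wy":0,"wz":0,"claw":-1},{"tx":0,"ty":0,"tz":0,"wx":0,"wy":0,"wz":0,"claw":-1},{"tx":0,"ty":0,"tz":0,"wx":0,"wy":0,"wz":0,"claw":-1},{"tx":0,"ty":0,"tz":0,"wx":0,"wy":0,"wz":0,"claw":-1},{"tx":0,"ty":0,"tz":0,"wx":0,"wy":0,"wz":0,"claw":-1}]'

```text
clock: 19.8
tool_pos: [0.6323, -0.0394, 0.0147]
eef_rot: [0.887, 0.461, 0.002, 0.002]
contact_force: [8.2, -5.2, -2.6]
opening: 0.003
finger_force: 4.6
```

>>> drive_tool --targets '[{"tx":0.19,"ty":-0.133,"tz":0,"wx":0,"wy":0,"wz":0,"claw":-1},{"tx":0.19,"ty":-0.133,"tz":0,"wx":0,"wy":0,"wz":0,"claw":-1},{"tx":0,"ty":0,"tz":0.73,"wx":0,"wy":0,"wz":0,"claw":-1},{"tx":0,"ty":0,"tz":0.73,"wx":0,"wy":0,"wz":0,"claw":-1},{"tx":0,"ty":0,"tz":0.73,"wx":0,"wy":0,"wz":0,"claw":0},{"tx":-0.572,"ty":-0.149,"tz":0,"wx":0,"wy":0,"wz":0,"claw":0},{"tx":-0.572,"ty":-0.149,"tz":0,"wx":0,"wy":0,"wz":0,"claw":0},{"tx":-0.572,"ty":-0.149,"tz":0,"wx":0,"wy":0,"wz":0,"claw":0}]'

```text
clock: 20.6
tool_pos: [0.5878, -0.0579, 0.0796]
eef_rot: [0.887, 0.462, -0.001, -0.002]
contact_force: [0.5, -0.8, 1.3]
opening: 0.347
finger_force: 0.0
```

>>> drive_tool --targets '[{"tx":-0.572,"ty":-0.149,"tz":0,"wx":0,"wy":0,"wz":0,"claw":0},{"tx":-0.572,"ty":-0.149,"tz":0,"wx":0,"wy":0,"wz":0,"claw":0},{"tx":-0.572,"ty":-0.149,"tz":0,"wx":0,"wy":0,"wz":0,"claw":0},{"tx":0,"ty":0,"tz":0,"wx":0,"wy":0,"wz":0,"claw":0},{"tx":0,"ty":0,"tz":0,"wx":0,"wy":0,"wz":0,"claw":0},{"tx":0,"ty":0,"tz":0,"wx":0,"wy":0,"wz":0,"claw":0},{"tx":0,"ty":0,"tz":0,"wx":0,"wy":0,"wz":0,"claw":0},{"tx":0,"ty":0,"tz":0,"wx":0,"wy":0,"wz":0,"claw":0}]'

```text
clock: 21.4
tool_pos: [0.5388, -0.0722, 0.0798]
eef_rot: [0.887, 0.462, 0.0, 0.0]
contact_force: [0.4, -0.4, -0.5]
opening: 0.501
finger_force: 0.0
```

```bash
python3 w.py; python3 go.py -84 -8 14 -35
python3 - <<'E'
from h import *
s=snap('top'); cv2.imwrite('pics/a3.png',cv2.resize(s['image'][160:300,215:385],None,fx=4,fy=4,interpolation=cv2.INTER_CUBIC))
E
```

```text
scene mould fix [-0.5 47.4] [132.4  53.3] ang 75.5 rel 20.5
top mould fix [26.4  6.6] [ 89.4 113.7] ang 54.7 rel -0.3
t 21.5 tcp [538.5 -72.4  79.9] fix [-87.2  -6.8] yang -35.0 tilt [ 0.  0. -1.] q7 [-0.54 -0.04]
units [ 0.09  0.07 -2.2 ] wz -0.0
```

View pics/a3.png

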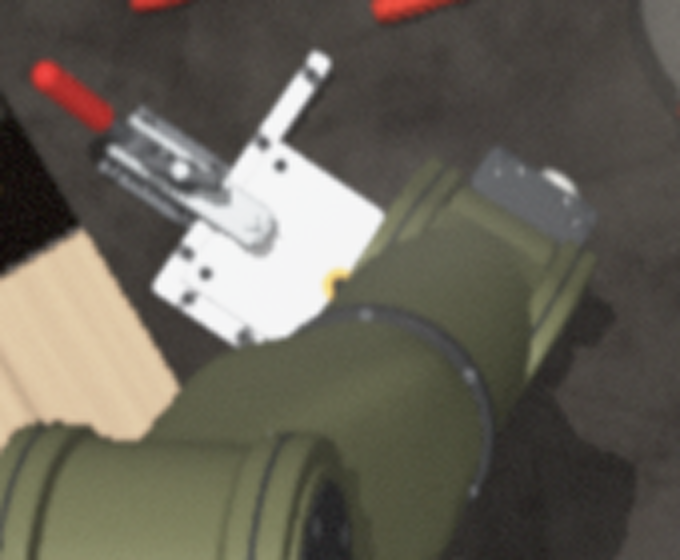

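The mould sits in the corner of the rails under the strap foot (260,228), with no visible gap. One last light push in x makes sure it is flush.

>>> drive_tool --targets '[{"tx":0,"ty":0,"tz":-0.545,"wx":0,"wy":0,"wz":0,"claw":0},{"tx":0,"ty":0,"tz":-0.545,"wx":0,"wy":0,"wz":0,"claw":0},{"tx":0,"ty":0,"tz":-0.545,"wx":0,"wy":0,"wz":0,"claw":0},{"tx":0,"ty":0,"tz":-0.545,"wx":0,"wy":0,"wz":0,"claw":0},{"tx":0.086,"ty":0.123,"tz":0,"wx":0,"wy":0,"wz":0,"claw":0},{"tx":0.086,"ty":0.123,"tz":0,"wx":0,"wy":0,"wz":0,"claw":0},{"tx":0.086,"ty":0.123,"tz":0,"wx":0,"wy":0,"wz":0,"claw":0},{"tx":0.03,"ty":0.043,"tz":0,"wx":0,"wy":0,"wz":0,"claw":0}]'

```text
clock: 22.35
tool_pos: [0.548, -0.0593, 0.0154]
eef_rot: [0.887, 0.462, 0.001, 0.0]
contact_force: [0.1, -0.3, 0.3]
opening: 0.498
finger_force: 0.0
```

>>> drive_tool --targets '[{"tx":0.016,"ty":0.023,"tz":0,"wx":0,"wy":0,"wz":0,"claw":0},{"tx":0.016,"ty":0.023,"tz":0,"wx":0,"wy":0,"wz":0,"claw":0},{"tx":0.016,"ty":0.023,"tz":0,"wx":0,"wy":0,"wz":0,"claw":0},{"tx":0.016,"ty":0.023,"tz":0,"wx":0,"wy":0,"wz":0,"claw":0},{"tx":0.016,"ty":0.023,"tz":0,"wx":0,"wy":0,"wz":0,"claw":0},{"tx":0.016,"ty":0.023,"tz":0,"wx":0,"wy":0,"wz":0,"claw":0},{"tx":0,"ty":0,"tz":0,"wx":0,"wy":0,"wz":0,"claw":0},{"tx":0,"ty":0,"tz":0,"wx":0,"wy":0,"wz":0,"claw":0}]'

```text
clock: 23.15
tool_pos: [0.5494, -0.0566, 0.0145]
eef_rot: [0.887, 0.461, -0.0, 0.0]
contact_force: [-0.6, -1.4, 1.1]
opening: 0.499
finger_force: 0.8
```

```bash
python3 go.py -68 -8 14 -35
```

```text
t 23.15 tcp [549.4 -56.6  14.5] fix [-68.   -6.7] yang -35.1 tilt [-0.    -0.001 -1.   ] q7 [-0.59 -0.03]
units [ 0.04 -0.02 -0.02] wz 0.001
```

>>> drive_tool --targets '[{"tx":0.013,"ty":0.019,"tz":0,"wx":0,"wy":0,"wz":0,"claw":0},{"tx":0.013,"ty":0.019,"tz":0,"wx":0,"wy":0,"wz":0,"claw":0},{"tx":0.013,"ty":0.019,"tz":0,"wx":0,"wy":0,"wz":0,"claw":0},{"tx":0,"ty":0,"tz":0,"wx":0,"wy":0,"wz":0,"claw":0},{"tx":0,"ty":0,"tz":0,"wx":0,"wy":0,"wz":0,"claw":0},{"tx":0,"ty":0,"tz":0,"wx":0,"wy":0,"wz":0,"claw":0},{"tx":0,"ty":0,"tz":0,"wx":0,"wy":0,"wz":0,"claw":0},{"tx":0,"ty":0,"tz":0,"wx":0,"wy":0,"wz":0,"claw":0}]'

```text
clock: 23.95
tool_pos: [0.5496, -0.0564, 0.0146]
eef_rot: [0.888, 0.461, -0.001, 0.001]
contact_force: [-4.5, -4.7, 2.4]
opening: 0.505
finger_force: 3.1
```

```bash
python3 go.py 88 0 68 8
```

```text
t 23.95 tcp [549.6 -56.4  14.6] fix [-67.8  -6.7] yang -35.2 tilt [-0.002 -0.002 -1.   ] q7 [-0.59 -0.03]
units [2.8  4.38 1.78] wz 0.719
```

Run:
```python
from go import *
for n in('top','scene'):
    s=dict(np.load(n+'0.npz'));P=pts(s)*1000
    f=np.stack([(P[...,:2]-F)@[np.cos(np.deg2rad(YAW)),np.sin(np.deg2rad(YAW))],(P[...,:2]-F)@[-np.sin(np.deg2rad(YAW)),np.cos(np.deg2rad(YAW))]],-1)
    for lo,hi in((77,92),(63,77)):
        k=(P[...,2]>lo)&(P[...,2]<hi)&(np.hypot(f[...,0]-88,f[...,1])<33)
        q=np.c_[f[k],P[...,2][k]]
        if len(q)<4: print(n,lo,len(q));continue
        c,d,a=cv2.minAreaRect(q[:,:2].astype(np.float32)); vx,vy,x0,y0=cv2.fitLine(q[:,:2].astype(np.float32),2,0,.01,.01).ravel()
        print(n,lo,len(q),'rect',np.round(c,1),np.round(d,1),round(a,1),'mean',q.mean(0).round(1),'dir',np.degrees(np.arctan2(vy,vx)).round(1))
    s2=dict(np.load(n+'0.npz'))['image']; o=onplane(s,[[320,240]],0)
    uv=np.argwhere((P[...,2]>60)&(P[...,2]<95)&(np.hypot(f[...,0]-88,f[...,1])<40)); c=uv.mean(0).astype(int); print(n,c)
    im=cv2.resize(s2[c[0]-25:c[0]+25,c[1]-35:c[1]+35],None,fx=8,fy=8,interpolation=cv2.INTER_CUBIC); cv2.imwrite(f'pics/n_{n}.png',im)
a=np.vstack([cv2.resize(cv2.imread('pics/n_top.png'),(420,300)),cv2.resize(cv2.imread('pics/n_scene.png'),(420,300))]);cv2.imwrite('pics/n.png',a)
```

```text
top 77 90 rect [89.2 -0.8] [47.  10.5] 16.9 mean [89.1 -0.7 83.1] dir 16.4
top 63 17 rect [91.2  0.8] [51.3 12.5] 5.0 mean [88.4  2.6 70.1] dir 9.2
top [202 258]
scene 77 98 rect [89.6  0.4] [48.8 11.6] 14.9 mean [87.9  0.8 83.6] dir 19.8
scene 63 51 rect [87.6  4.2] [45.4  8.4] 26.5 mean [85.9  2.6 71.2] dir 22.4
scene [198 291]
```

View pics/n.png

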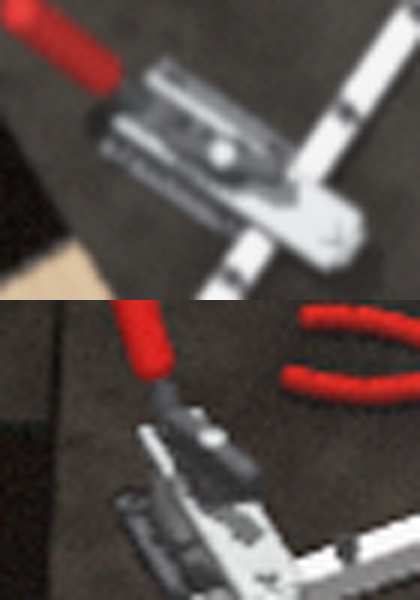

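The crops show the dark bar with a bright centre at (222,153) in the top view and (210,437) in the scene view. It lies about 16.5 degrees off the fixture's x, so the nut already stands at about 0.46 rad. The target is about 1.45 rad, which leaves about 57 degrees to turn clockwise.

>>> drive_tool --targets '[{"tx":-0.14,"ty":-0.2,"tz":0,"wx":0,"wy":0,"wz":0,"claw":0},{"tx":-0.14,"ty":-0.2,"tz":0,"wx":0,"wy":0,"wz":0,"claw":0},{"tx":0,"ty":0,"tz":0.96,"wx":0,"wy":0,"wz":0,"claw":0},{"tx":0,"ty":0,"tz":0.96,"wx":0,"wy":0,"wz":0,"claw":0},{"tx":0,"ty":0,"tz":0.96,"wx":0,"wy":0,"wz":0.07,"claw":0},{"tx":0,"ty":0,"tz":0.96,"wx":0,"wy":0,"wz":0.07,"claw":0},{"tx":0.5,"ty":0.8,"tz":0,"wx":0,"wy":0,"wz":0.07,"claw":0},{"tx":0.5,"ty":0.8,"tz":0,"wx":0,"wy":0,"wz":0.07,"claw":0}]'

```text
clock: 24.75
tool_pos: [0.5735, -0.0183, 0.1311]
eef_rot: [0.81, 0.587, 0.001, 0.001]
contact_force: [-0.4, 0.8, -1.1]
opening: 0.502
finger_force: 0.0
```

>>> drive_tool --targets '[{"tx":0.5,"ty":0.8,"tz":0,"wx":0,"wy":0,"wz":0,"claw":0},{"tx":0.5,"ty":0.8,"tz":0,"wx":0,"wy":0,"wz":0,"claw":0},{"tx":0.5,"ty":0.8,"tz":0,"wx":0,"wy":0,"wz":0,"claw":0},{"tx":0.5,"ty":0.8,"tz":0,"wx":0,"wy":0,"wz":0,"claw":0},{"tx":0,"ty":0,"tz":0,"wx":0,"wy":0,"wz":0,"claw":0},{"tx":0,"ty":0,"tz":0,"wx":0,"wy":0,"wz":0,"claw":0},{"tx":0,"ty":0,"tz":0,"wx":0,"wy":0,"wz":0,"claw":0},{"tx":0,"ty":0,"tz":0,"wx":0,"wy":0,"wz":0,"claw":0}]'

```text
clock: 25.55
tool_pos: [0.632, 0.076, 0.1299]
eef_rot: [0.811, 0.585, -0.0, 0.0]
contact_force: [0.6, 0.1, -0.5]
opening: 0.501
finger_force: 0.0
```

```bash
python3 go.py 89 0 66 -18.5
```

```text
t 25.55 tcp [632.   76.  129.9] fix [87.9  1.7] yang -18.3 tilt [-0.    -0.001 -1.   ] q7 [-0.42 -0.14]
units [ 0.07 -0.   -2.13] wz -0.003
```

>>> drive_tool --targets '[{"tx":0.06,"ty":0,"tz":-0.267,"wx":0,"wy":0,"wz":0,"claw":0},{"tx":0,"ty":0,"tz":-0.267,"wx":0,"wy":0,"wz":0,"claw":0},{"tx":0,"ty":0,"tz":-0.267,"wx":0,"wy":0,"wz":0,"claw":0},{"tx":0,"ty":0,"tz":-0.267,"wx":0,"wy":0,"wz":0,"claw":0},{"tx":0,"ty":0,"tz":-0.267,"wx":0,"wy":0,"wz":0,"claw":0},{"tx":0,"ty":0,"tz":-0.267,"wx":0,"wy":0,"wz":0,"claw":0},{"tx":0,"ty":0,"tz":-0.267,"wx":0,"wy":0,"wz":0,"claw":0},{"tx":0,"ty":0,"tz":-0.267,"wx":0,"wy":0,"wz":0,"claw":0}]'

```text
clock: 26.35
tool_pos: [0.6343, 0.0777, 0.0649]
eef_rot: [0.81, 0.586, 0.0, 0.0]
contact_force: [-0.1, 0.6, 0.4]
opening: 0.503
finger_force: 0.0
```

>>> drive_tool --targets '[{"tx":0,"ty":0,"tz":0,"wx":0,"wy":0,"wz":0,"claw":-0.5},{"tx":0,"ty":0,"tz":0,"wx":0,"wy":0,"wz":0,"claw":-0.6},{"tx":0,"ty":0,"tz":0,"wx":0,"wy":0,"wz":0,"claw":-0.7},{"tx":0,"ty":0,"tz":0,"wx":0,"wy":0,"wz":0,"claw":-0.75},{"tx":0,"ty":0,"tz":0,"wx":0,"wy":0,"wz":0,"claw":-0.8},{"tx":0,"ty":0,"tz":0,"wx":0,"wy":0,"wz":0,"claw":-0.9},{"tx":0,"ty":0,"tz":0,"wx":0,"wy":0,"wz":0,"claw":-1},{"tx":0,"ty":0,"tz":0,"wx":0,"wy":0,"wz":0,"claw":-1}]' --force 15

```text
clock: 27.15
tool_pos: [0.6352, 0.0774, 0.066]
eef_rot: [0.81, 0.586, 0.001, 0.001]
contact_force: [2.8, -0.2, -1.5]
opening: 0.201
finger_force: 13.9
```

```bash
python3 go.py 89 0 66 -75; python3 -c "
from h import *
st=r.get_state();print(st['contact_force'],st['moment'],st['opening'])"
```

```text
t 27.15 tcp [635.2  77.4  66. ] fix [90.9 -0.1] yang -18.2 tilt [ 0.002 -0.    -1.   ] q7 [-0.46 -0.11]
units [-0.04 -0.05  0.  ] wz -0.946
[ 2.81886328 -0.15853576 -1.52044843] [-0.28673935 -0.67191471  0.00122188] 0.20144389370964227
```

The opening of 17.7 mm is too wide for a 10 mm bar; the tips are probably on the hub below it. I'll open, rise 9 mm and pinch again.

>>> drive_tool --targets '[{"tx":0,"ty":0,"tz":0,"wx":0,"wy":0,"wz":0,"claw":-0.3},{"tx":0,"ty":0,"tz":0,"wx":0,"wy":0,"wz":0,"claw":-0.3},{"tx":0,"ty":0,"tz":0.15,"wx":0,"wy":0,"wz":0,"claw":-0.3},{"tx":0,"ty":0,"tz":0.15,"wx":0,"wy":0,"wz":0,"claw":-0.3},{"tx":0,"ty":0,"tz":0,"wx":0,"wy":0,"wz":0,"claw":-0.6},{"tx":0,"ty":0,"tz":0,"wx":0,"wy":0,"wz":0,"claw":-0.8},{"tx":0,"ty":0,"tz":0,"wx":0,"wy":0,"wz":0,"claw":-1},{"tx":0,"ty":0,"tz":0,"wx":0,"wy":0,"wz":0,"claw":-1}]' --force 20

```text
clock: 27.95
tool_pos: [0.6352, 0.0774, 0.0751]
eef_rot: [0.81, 0.586, 0.001, 0.001]
contact_force: [1.3, -0.7, 1.8]
opening: 0.113
finger_force: 24.5
```

```bash
python3 go.py 89 0 66 -75; python3 -c "
from h import *
st=r.get_state();print(st['contact_force'],st['moment'],st['opening'])"
```

```text
t 27.95 tcp [635.2  77.4  75.1] fix [90.9 -0.1] yang -18.2 tilt [ 0.002 -0.    -1.   ] q7 [-0.45 -0.11]
units [-0.04 -0.05 -0.3 ] wz -0.946
[ 1.34066755 -0.65790476  1.7701951 ] [-0.13792033 -0.24557378 -0.01530738] 0.1133856214238749
```

>>> drive_tool --targets '[{"tx":0,"ty":0,"tz":-0.007,"wx":0,"wy":0,"wz":-0.08,"claw":-1},{"tx":0,"ty":0,"tz":-0.007,"wx":0,"wy":0,"wz":-0.08,"claw":-1},{"tx":0,"ty":0,"tz":-0.007,"wx":0,"wy":0,"wz":-0.08,"claw":-1},{"tx":0,"ty":0,"tz":-0.007,"wx":0,"wy":0,"wz":-0.08,"claw":-1},{"tx":0,"ty":0,"tz":-0.007,"wx":0,"wy":0,"wz":-0.08,"claw":-1},{"tx":0,"ty":0,"tz":-0.007,"wx":0,"wy":0,"wz":-0.08,"claw":-1},{"tx":0,"ty":0,"tz":-0.007,"wx":0,"wy":0,"wz":-0.08,"claw":-1},{"tx":0,"ty":0,"tz":-0.007,"wx":0,"wy":0,"wz":-0.08,"claw":-1}]'

```text
clock: 28.75
tool_pos: [0.6353, 0.0773, 0.0735]
eef_rot: [0.958, 0.286, 0.001, 0.001]
contact_force: [2.3, -1.5, 1.7]
opening: 0.113
finger_force: 24.5
```

>>> drive_tool --targets '[{"tx":0,"ty":0,"tz":-0.007,"wx":0,"wy":0,"wz":-0.08,"claw":-1},{"tx":0,"ty":0,"tz":-0.007,"wx":0,"wy":0,"wz":-0.08,"claw":-1},{"tx":0,"ty":0,"tz":-0.007,"wx":0,"wy":0,"wz":-0.08,"claw":-1},{"tx":0,"ty":0,"tz":-0.007,"wx":0,"wy":0,"wz":-0.07,"claw":-1},{"tx":0,"ty":0,"tz":0,"wx":0,"wy":0,"wz":0,"claw":-1},{"tx":0,"ty":0,"tz":0,"wx":0,"wy":0,"wz":0,"claw":-1},{"tx":0,"ty":0,"tz":0,"wx":0,"wy":0,"wz":0,"claw":-1},{"tx":0,"ty":0,"tz":0,"wx":0,"wy":0,"wz":0,"claw":-1}]'

```text
clock: 29.55
tool_pos: [0.6353, 0.0773, 0.0726]
eef_rot: [0.992, 0.129, 0.001, 0.0]
contact_force: [3.4, -0.7, 3.8]
opening: 0.114
finger_force: 24.6
```

```bash
python3 go.py 89 0 66 -75; python3 -c "
from h import *
st=r.get_state();print(st['contact_force'],st['moment'],st['opening'])"
```

```text
t 29.55 tcp [635.3  77.3  72.6] fix [90.9 -0.2] yang -75.2 tilt [ 0.002 -0.    -1.   ] q7 [-0.78 -0.83]
units [-0.04 -0.05 -0.22] wz 0.003
[ 3.36108865 -0.66785495  3.77891384] [-0.20777099 -0.55655726 -0.07689258] 0.11416359746045325
```

Opening is now 10 mm and the bar turned 57 degrees with the pads. Releasing, rising and checking the nut.

>>> drive_tool --targets '[{"tx":0,"ty":0,"tz":0,"wx":0,"wy":0,"wz":0,"claw":-0.4},{"tx":0,"ty":0,"tz":0,"wx":0,"wy":0,"wz":0,"claw":-0.4},{"tx":0,"ty":0,"tz":0.3,"wx":0,"wy":0,"wz":0,"claw":-0.4},{"tx":0,"ty":0,"tz":0.6,"wx":0,"wy":0,"wz":0,"claw":-0.4},{"tx":0,"ty":0,"tz":1,"wx":0,"wy":0,"wz":0,"claw":-0.4},{"tx":0,"ty":0,"tz":1,"wx":0,"wy":0,"wz":0,"claw":-1},{"tx":-0.5,"ty":-0.8,"tz":0.5,"wx":0,"wy":0,"wz":0.13,"claw":-1},{"tx":-0.5,"ty":-0.8,"tz":0,"wx":0,"wy":0,"wz":0.13,"claw":-1}]'

```text
clock: 30.35
tool_pos: [0.6049, 0.0296, 0.1764]
eef_rot: [0.964, 0.266, 0.002, 0.001]
contact_force: [-0.5, -0.6, 0.6]
opening: 0.052
finger_force: 0.0
```

```bash
cat > nut.py <<'E'
from go import *
for n in('top','scene'):
    s=snap(n);P=pts(s)*1000;hsv=cv2.cvtColor(s['image'],cv2.COLOR_BGR2HSV)
    f=np.stack([(P[...,:2]-F)@[np.cos(np.deg2rad(YAW)),np.sin(np.deg2rad(YAW))],(P[...,:2]-F)@[-np.sin(np.deg2rad(YAW)),np.cos(np.deg2rad(YAW))]],-1)
    k=(P[...,2]>73)&(P[...,2]<92)&(np.hypot(f[...,0]-89,f[...,1])<30)
    q=np.c_[f[k],P[...,2][k]]
    if len(q)>5:
        c,d,a=cv2.minAreaRect(q[:,:2].astype(np.float32)); vx,vy,x0,y0=cv2.fitLine(q[:,:2].astype(np.float32),2,0,.01,.01).ravel()
        print(n,len(q),'rect',np.round(c,1),np.round(d,1),round(a,1),q.mean(0).round(1),'dir',np.degrees(np.arctan2(vy,vx)).round(1))
    m=((hsv[...,0]<8)|(hsv[...,0]>172))&(hsv[...,1]>140)&(P[...,2]>40)&(P[...,2]<160)&(f[...,0]>110)&(f[...,0]<230)&(abs(f[...,1])<25)
    g=np.c_[f[m],P[...,2][m]]
    if len(g)>5: 
        pc=np.linalg.svd(g-g.mean(0))[2][0]; print(n,'lever',len(g),g.mean(0).round(1),'elev',np.degrees(np.arctan2(abs(pc[2]),np.hypot(*pc[:2]))).round(1),'zmax',g[:,2].max().round(1),'xmax',g[:,0].max().round(1))
E
python3 nut.py; python3 w.py; python3 go.py 135 0 160 -35
```

```text
top lever 52 [174.5  -1.2 111.6] elev 2.5 zmax 117.5 xmax 183.4
scene 98 rect [89.9  0.2] [12.2 48.3] 49.4 [87.7  0.6 81.3] dir -40.3
scene lever 150 [156.6   1.7  92.8] elev 48.0 zmax 117.0 xmax 183.6
scene mould fix [3.1 7.4] [131.3 115.5] ang 54.9 rel -0.1
top mould fix [-16.4   5.9] [ 83.9 111.9] ang 54.4 rel -0.6
t 30.55 tcp [603.6  29.5 174.3] fix [33.6 -1.7] yang -59.8 tilt [-0.001  0.001 -1.   ] q7 [-0.61 -0.6 ]
units [ 1.89  2.8  -0.48] wz 0.413
```

```bash
sed 's/s=snap(n)/s=dict(np.load(n+"0.npz"))/' nut.py > nut0.py; python3 nut0.py; python3 go.py 130 0 160 -35
```

```text
top 96 rect [88.9 -0.9] [47.5 10.5] 16.9 [88.6 -0.7 82.6] dir 16.0
top lever 156 [160.8  -1.3 100.5] elev 47.8 zmax 124.8 xmax 184.2
scene 118 rect [89.5  0.3] [48.8 11.7] 17.2 [88.3  1.4 82.2] dir 20.3
scene lever 181 [159.1   1.8  98.1] elev 49.4 zmax 119.8 xmax 183.1
t 30.55 tcp [603.6  29.5 174.3] fix [33.6 -1.7] yang -59.8 tilt [-0.001  0.001 -1.   ] q7 [-0.61 -0.6 ]
units [ 1.8   2.67 -0.48] wz 0.413
```

The bar now lies at -40.3 degrees, so the nut is at about 1.45 rad. The lever is where it was, at about 50 degrees elevation. Going above the red grip with closed fingers.

>>> drive_tool --targets '[{"tx":0.446,"ty":0.656,"tz":0,"wx":0,"wy":0,"wz":0.083,"claw":-1},{"tx":0.446,"ty":0.656,"tz":0,"wx":0,"wy":0,"wz":0.083,"claw":-1},{"tx":0.446,"ty":0.656,"tz":0,"wx":0,"wy":0,"wz":0.083,"claw":-1},{"tx":0.446,"ty":0.656,"tz":0,"wx":0,"wy":0,"wz":0.083,"claw":-1},{"tx":0.446,"ty":0.656,"tz":0,"wx":0,"wy":0,"wz":0.083,"claw":-1},{"tx":0,"ty":0,"tz":-0.4,"wx":0,"wy":0,"wz":0,"claw":-1},{"tx":0,"ty":0,"tz":-0.4,"wx":0,"wy":0,"wz":0,"claw":-1},{"tx":0,"ty":0,"tz":-0.4,"wx":0,"wy":0,"wz":0,"claw":-1}]'

```text
clock: 31.35
tool_pos: [0.6699, 0.1269, 0.1363]
eef_rot: [0.886, 0.463, -0.001, 0.0]
contact_force: [-1.0, -0.1, -0.1]
opening: 0.002
finger_force: 0.0
```

```bash
python3 go.py 152.5 0.5 116 -35
python3 - <<'E'
from h import *
s=snap('scene'); cv2.imwrite('pics/a4.png',cv2.resize(s['image'][120:300,230:390],None,fx=3.3,fy=3.3))
E
```

```text
t 31.35 tcp [669.9 126.9 136.3] fix [ 1.514e+02 -1.000e-01] yang -34.9 tilt [-0.003 -0.001 -1.   ] q7 [-0.51 -0.44]
units [ 0.01  0.04 -0.68] wz -0.002
```

View pics/a4.png

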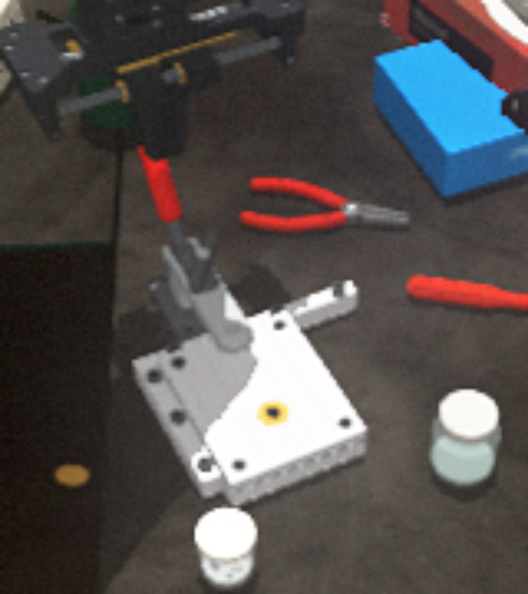

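The closed fingers (160,130) are right above the red grip (155,180), the mould is home and the pots stand. Pressing down now.

>>> drive_tool --targets '[{"tx":0.02,"ty":0.03,"tz":-0.22,"wx":0,"wy":0,"wz":0,"claw":-1},{"tx":0,"ty":0,"tz":-0.22,"wx":0,"wy":0,"wz":0,"claw":-1},{"tx":0,"ty":0,"tz":-0.22,"wx":0,"wy":0,"wz":0,"claw":-1},{"tx":0,"ty":0,"tz":-0.12,"wx":0,"wy":0,"wz":0,"claw":-1},{"tx":0.04,"ty":0.055,"tz":-0.07,"wx":0,"wy":0,"wz":0,"claw":-1},{"tx":0.04,"ty":0.055,"tz":-0.07,"wx":0,"wy":0,"wz":0,"claw":-1},{"tx":0.04,"ty":0.055,"tz":-0.07,"wx":0,"wy":0,"wz":0,"claw":-1},{"tx":0.03,"ty":0.05,"tz":-0.07,"wx":0,"wy":0,"wz":0,"claw":-1}]'

```text
clock: 32.2
tool_pos: [0.6767, 0.1351, 0.1069]
eef_rot: [0.886, 0.464, 0.0, 0.0]
contact_force: [-1.7, -1.5, 4.3]
opening: 0.002
finger_force: 2.5
```

```bash
python3 go.py 160 0 106 -35; python3 nut.py
```

```text
t 32.2 tcp [676.7 135.1 106.9] fix [162.  -1.] yang -34.7 tilt [ 0.001 -0.    -1.   ] q7 [-0.53 -0.44]
units [-0.07 -0.04 -0.03] wz -0.004
top 92 rect [88.9 -0.6] [10. 47.] 49.8 [88.7 -0.6 80.6] dir -40.5
top lever 19 [147.2  -3.7  76.9] elev 59.6 zmax 83.0 xmax 151.7
scene 98 rect [89.8  0.5] [12.7 49. ] 48.4 [87.6  0.7 81.3] dir -40.2
scene lever 85 [153.4   1.8  81.3] elev 46.8 zmax 99.6 xmax 165.8
```

>>> drive_tool --targets '[{"tx":0.05,"ty":0.074,"tz":-0.1,"wx":0,"wy":0,"wz":0,"claw":-1},{"tx":0.048,"ty":0.068,"tz":-0.11,"wx":0,"wy":0,"wz":0,"claw":-1},{"tx":0.043,"ty":0.063,"tz":-0.11,"wx":0,"wy":0,"wz":0,"claw":-1},{"tx":0.042,"ty":0.06,"tz":-0.11,"wx":0,"wy":0,"wz":0,"claw":-1},{"tx":0.037,"ty":0.055,"tz":-0.115,"wx":0,"wy":0,"wz":0,"claw":-1},{"tx":0.033,"ty":0.05,"tz":-0.12,"wx":0,"wy":0,"wz":0,"claw":-1},{"tx":0.03,"ty":0.044,"tz":-0.12,"wx":0,"wy":0,"wz":0,"claw":-1},{"tx":0.022,"ty":0.033,"tz":-0.12,"wx":0,"wy":0,"wz":0,"claw":-1}]'

```text
clock: 33.1
tool_pos: [0.6881, 0.1514, 0.0806]
eef_rot: [0.886, 0.465, 0.003, -0.0]
contact_force: [1.9, 1.5, 6.2]
opening: 0.005
finger_force: 2.9
```

```bash
python3 go.py 182 0 70 -35; python3 nut.py | grep lever
```

```text
t 33.1 tcp [688.1 151.4  80.6] fix [181.8  -1. ] yang -34.6 tilt [ 0.006  0.003 -1.   ] q7 [-0.55 -0.45]
units [-0.02  0.02 -0.35] wz -0.006
top lever 51 [159.6  -2.   66.7] elev 78.6 zmax 148.8 xmax 170.2
scene lever 71 [163.7   2.1  65.3] elev 18.7 zmax 73.4 xmax 178.1
```

>>> drive_tool --targets '[{"tx":0.01,"ty":0.014,"tz":-0.1,"wx":0,"wy":0,"wz":0,"claw":-1},{"tx":0.01,"ty":0.014,"tz":-0.1,"wx":0,"wy":0,"wz":0,"claw":-1},{"tx":0.01,"ty":0.014,"tz":-0.1,"wx":0,"wy":0,"wz":0,"claw":-1},{"tx":0,"ty":0,"tz":-0.08,"wx":0,"wy":0,"wz":0,"claw":-1},{"tx":0,"ty":0,"tz":-0.05,"wx":0,"wy":0,"wz":0,"claw":-1},{"tx":0,"ty":0,"tz":-0.05,"wx":0,"wy":0,"wz":0,"claw":-1},{"tx":0,"ty":0,"tz":0,"wx":0,"wy":0,"wz":0,"claw":-1},{"tx":0,"ty":0,"tz":0,"wx":0,"wy":0,"wz":0,"claw":-1}]'

```text
clock: 34.0
tool_pos: [0.6903, 0.1541, 0.0677]
eef_rot: [0.885, 0.465, 0.005, -0.0]
contact_force: [1.4, 3.8, 11.3]
opening: 0.006
finger_force: 5.6
```

>>> drive_tool --targets '[{"tx":0,"ty":0,"tz":-0.03,"wx":0,"wy":0,"wz":0,"claw":-1},{"tx":0,"ty":0,"tz":-0.03,"wx":0,"wy":0,"wz":0,"claw":-1},{"tx":0,"ty":0,"tz":-0.03,"wx":0,"wy":0,"wz":0,"claw":-1},{"tx":0,"ty":0,"tz":0,"wx":0,"wy":0,"wz":0,"claw":-1},{"tx":0,"ty":0,"tz":0,"wx":0,"wy":0,"wz":0,"claw":-1},{"tx":0,"ty":0,"tz":0,"wx":0,"wy":0,"wz":0,"claw":-1},{"tx":0,"ty":0,"tz":0,"wx":0,"wy":0,"wz":0,"claw":-1},{"tx":0,"ty":0,"tz":0,"wx":0,"wy":0,"wz":0,"claw":-1}]'

```text
clock: 34.8
tool_pos: [0.6908, 0.1539, 0.0664]
eef_rot: [0.885, 0.465, 0.006, -0.0]
contact_force: [-0.2, 3.3, 18.3]
opening: 0.005
finger_force: 9.1
```

```bash
python3 go.py 182 0 70 -35; python3 nut.py | grep lever
```

```text
t 34.8 tcp [690.8 153.9  66.4] fix [185.5  -1.8] yang -34.6 tilt [ 0.01   0.006 -1.   ] q7 [-0.56 -0.45]
units [-0.12 -0.06  0.12] wz -0.007
top lever 49 [161.   -1.9  60.6] elev 78.0 zmax 136.0 xmax 171.7
scene lever 61 [164.3   2.2  58.4] elev 8.6 zmax 63.5 xmax 177.8
```

>>> drive_tool --targets '[{"tx":0,"ty":0,"tz":-0.03,"wx":0,"wy":0,"wz":0,"claw":-1},{"tx":0,"ty":0,"tz":-0.03,"wx":0,"wy":0,"wz":0,"claw":-1},{"tx":0,"ty":0,"tz":0,"wx":0,"wy":0,"wz":0,"claw":-1},{"tx":0,"ty":0,"tz":0,"wx":0,"wy":0,"wz":0,"claw":-1},{"tx":0,"ty":0,"tz":0,"wx":0,"wy":0,"wz":0,"claw":-1},{"tx":0,"ty":0,"tz":0,"wx":0,"wy":0,"wz":0,"claw":-1},{"tx":0,"ty":0,"tz":0,"wx":0,"wy":0,"wz":0,"claw":-1},{"tx":0,"ty":0,"tz":0,"wx":0,"wy":0,"wz":0,"claw":-1}]'

```text
clock: 35.7
tool_pos: [0.6913, 0.1537, 0.0656]
eef_rot: [0.885, 0.465, 0.006, 0.0]
contact_force: [-1.7, 3.7, 22.8]
opening: 0.004
finger_force: 11.3
```

>>> drive_tool --targets '[{"tx":0,"ty":0,"tz":0.3,"wx":0,"wy":0,"wz":0,"claw":-1},{"tx":0,"ty":0,"tz":0.6,"wx":0,"wy":0,"wz":0,"claw":-1},{"tx":0,"ty":0,"tz":1,"wx":0,"wy":0,"wz":0,"claw":-1},{"tx":0,"ty":0,"tz":1,"wx":0,"wy":0,"wz":0,"claw":-1},{"tx":0,"ty":0,"tz":1,"wx":0,"wy":0,"wz":0,"claw":-1},{"tx":0,"ty":0,"tz":1,"wx":0,"wy":0,"wz":0,"claw":-1},{"tx":-0.7,"ty":0.7,"tz":0,"wx":0,"wy":0,"wz":0,"claw":-1},{"tx":-0.7,"ty":0.7,"tz":0,"wx":0,"wy":0,"wz":0,"claw":-1}]'

```text
clock: 36.5
tool_pos: [0.6449, 0.1917, 0.2088]
eef_rot: [0.886, 0.463, 0.001, 0.0]
contact_force: [-0.4, 0.3, -0.6]
opening: 0.009
finger_force: 0.0
```

```bash
python3 nut.py; python3 w.py
python3 - <<'E'
from h import *
s=snap('scene'); cv2.imwrite('pics/a5.png',cv2.resize(s['image'][130:330,235:455],None,fx=3,fy=3,interpolation=cv2.INTER_CUBIC))
E
```

```text
top 94 rect [89.1 -0.8] [10.3 46.4] 50.1 [88.9 -0.9 80.3] dir -40.4
top lever 178 [182.6  -1.3  59.3] elev 4.3 zmax 66.8 xmax 212.7
scene 96 rect [89.8  0.8] [13.2 46.9] 49.6 [87.7  0.7 81.4] dir -39.8
scene lever 131 [179.9   1.9  60.4] elev 6.2 zmax 66.9 xmax 209.6
scene mould fix [3.3 5.9] [130.6 119.1] ang 54.8 rel -0.2
top mould fix [6.4 6.8] [130.  113.8] ang 54.5 rel -0.5
```

View pics/a5.png

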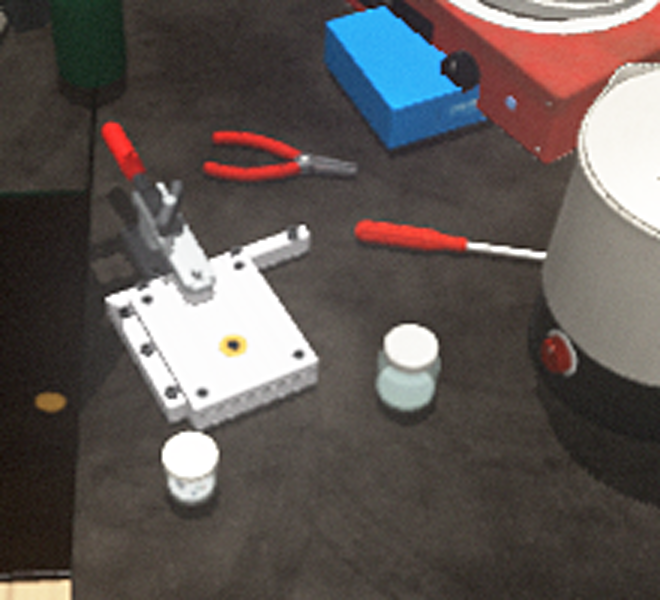

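The lever is down at about 6 degrees elevation (red grip at (125,150)). The mould is home in the corner with its brass hole at (232,345), the pots and tools are untouched, and the arm is clear. Handing in.

```bash
python3 -c "
from plant import workorder
print(workorder.finish_job())"
```

```text
the job is handed in; nothing more can be done
None
```

The job is handed in at about 37 s: the mould is flush against the end rail and side fence, the nut stands at about 1.45 rad (bite just past half way), the lever is fully down and released, and the pots and tools look undisturbed. I couldn't measure the clamp force directly; by the nut angle it should be about 25 N.

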